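# Put three leather-hard pots back on their own drying bats

## Robot

A 6-joint arm with a two-finger parallel gripper is mounted at the origin on the work surface. World frame = base frame: x ahead of the robot, y to its left, z up, the work surface at z = 0. Lengths are in m, angles in degrees, forces in N, time in s.
With the tool pointing down it reaches from about 0.4 to 0.825 m from the base axis. Payload 7 kg.
Tool frame: the origin (TCP) lies between the finger pads; the fingertips stand 19 mm ahead of it and the grasp point (between the pads) is the TCP (r.tip_extent is the distance from the TCP to the fingertips, in m); z points along the fingers, y is the direction in which the jaws open and shut (so a half turn about z gives the same grasp; the last joint's range is limited). The gripper opens to 88 mm and grips with 3 to 60 N. Pads are 19 mm wide; open, the fingers measure 130 mm over their backs; the gripper's body (78 mm by 193 mm) begins 47 mm behind the grasp point.
Start: joints at [-59.868, 20.546, 0.682, 0, -70.136, -16.507], TCP at [0.159, -0.656, 0.246] pointing down, gripper open.
Joint ranges: [-176.03, 176.03], [-82.01, 121.73], [-58.28, 71.71], [-173.87, 95.51], [-174.79, -0.11], [-173.66, 173.66]. Speed limits (degrees/s): [136.94, 136.94, 172.46, 180, 180, 180].

## Interface

Orientations are given as [roll, pitch, yaw] about the fixed x, y, z axes, in that order (R = Rz(yaw) Ry(pitch) Rx(roll)).
In Python, from plant import r, capture, workorder, spotter gives the robot as it stands.
- The arm moves only by the tool step_arm, never from a script. Its argument "motion" is a list of rows, each a list of 5 numbers: the finger opening in m, from 0 to 0.0876, then the shift along the tool's x, y, z in m, then the turn about the tool's z in rad. In form: [[grip, dx, dy, dz, roll], ...]. A call has 1 to 5 rows; each row is the pose to reach, as a shift and turn from the pose commanded when the call began, along the tool's axes at that moment; what a row does not reach only later rows make up. A row lasts 1/8 s, in which the tool goes at most 62.5 mm and 10.7 degrees, less where a joint would pass 70% of its speed; a pose out of reach is approached as far as the arm can. A call with a gripper value outside its range is refused whole. The fingers move at their own pace and stop on an object; "newtons" is the grip in N (left out, the last holds). Time passes only in rows, so rows that repeat a pose let the fingers close. It gives the time, the measured TCP pose, the force and the opening at its end, in the units of the state.
- r.get_state(): the state, without advancing time (a new reading comes with each control period).
- capture(name): name is "scene" or "side" or "wrist"; returns a dict with "image" (384x512x3 uint8, red, green, blue), "z_map" (384x512 float32, m along the optical axis (not along the pixel's ray), 0 where there is no reading), "fx", "fy", "cx", "cy" (pixels), "pose" (4x4, takes a point from camera to world coordinates). Camera axes: x right, y down, z forward; pixel columns grow to the right and rows downward; lengths in m; the calibration is good to about 2 mm. A picture is of the moment at which its call begins.
- workorder.close_job(): hands the job in, once; it reports no verdict.
Trained networks look in the newest picture that a camera, given by its name, has taken for a name from the list of things; names that differ only in an ending like _2 or _b are one class to them, and where a whole thing is asked for, a point or a joint stands for the part that bears it (a point fixed in the world has none). Each returns a list of dicts, best first, with "p" (0 to 1); they miss things now and then, are a little off and sometimes report something else, mostly with a low value. They report only what shows in the picture. A call takes as long as a camera call. They do not tell look-alikes from the thing itself.
- spotter.regions_of(camera, label): "mask" (384x512 bool, what is visible of it).
- spotter.tip_of(camera, label): "location" ([x, y, z] in m, in world coordinates, good to about 4 mm: a listed point, or the origin of a listed thing).
The state is a dict: "time_s": time; "joints": joint angles; "qd": joint speeds; "joint_torque": joint torques, N m; "tcp_pos": TCP position; "eef_rot": TCP orientation; "contact_force": force on the tool from outside, world axes, zero at the start; "moment": the same for the moment, N m; "gripper_width": finger opening in m.
Only numpy, scipy, OpenCV 4.12 (cv2) and the standard library are available. Lean on these libraries where they do the work, as an engineer would, in place of code of your own. Each camera call takes 0.05 s, during which the arm holds its last target.

## Task

The three damp clay pots are standing on each other's drying bats. Lay the loop tool that is lying on the banding wheel down flat inside the wooden tool tray, then use the cleared wheel as the parking spot to change the pots round: the wide bowl belongs on the round plaster bat, the straight tumbler on the square wooden board and the narrow-necked vase on the six-sided tile, each standing upright in the middle of its place. Never set a damp pot on the bare bench, do not tip a pot over, and leave the glaze jar where it stands.

Things in the scene. Friction and masses are not known exactly. Their poses are not given: they have to be found in the camera images.
- bowl: Wide low open bowl of grey clay, 46 mm tall; outer diameter 42 mm at the foot, 58 mm at 14 mm, 64 mm at 28 mm, 66 mm at the rim; wall 5 mm, round, about 170 g. Origin at the centre of its underside, z up its axis. Starts on the square board.
- tumbler: Straight open tumbler of grey clay, 88 mm tall; outer diameter 48 mm at the foot, 52 mm at the rim; wall 4.5 mm, round, about 190 g. Origin at the centre of its underside, z up its axis. Starts on the six-sided tile.
- vase: Bottle-shaped vase of grey clay, 106 mm tall; round belly 60 mm in diameter at 34 mm height, foot 46 mm, straight neck 24 mm in diameter from 68 to 98 mm height, lip 29 mm at the top; about 240 g. Origin at the centre of its underside, z up its axis. Starts on the round bat.
- round_bat: Round white plaster bat, 120 mm in diameter, 20 mm thick, fixed to the bench; the bowl's place. Origin at the centre of its underside, its top 20 mm above.
- square_board: Square plain wooden board, 114 mm by 114 mm, 16 mm thick, fixed to the bench; the tumbler's place. Origin at the centre of its underside, its top 16 mm above.
- hex_tile: Six-sided fired-clay tile, 112 mm across flats, 12 mm thick, fixed to the bench; the vase's place. Origin at the centre of its underside, its top 12 mm above.
- banding_wheel: Low metal banding wheel (decorating turntable), a disc 136 mm in diameter on a pedestal; it does not turn or slide. Origin at the centre of its underside, top of the disc 45 mm above. The parking spot; the loop tool lies on it at the start.
- loop_tool: Clay trimming tool with a wooden handle and a flat wire loop at the end. Origin at the middle of the handle, on its axis; x along the tool towards the loop. Handle 110 mm long (x from -55 to +55 mm), 15 mm square with rounded edges; ferrule 12 mm thick to +75 mm; loop 29 mm wide, ending at +110 mm. About 50 g. Starts lying flat on the banding wheel, origin near the wheel's middle and 52 mm above the bench.
- tool_tray: Open low wooden tray, 250 mm (x) by 120 mm (y) outside, 24 mm tall, walls and floor 5 mm thick (inside 240 by 110 mm), fixed to the bench. Origin at the centre of its underside, x along its length. Empty at the start.
- glaze_jar: Closed jar with a white lid, 58 mm in diameter, 75 mm tall, 300 g, loose, standing among the pots; to be left alone. Origin at the centre of its underside.
Not all that is in view belongs to the job. What is shaped like the hex_tile but green is not meant.

How it is judged:
By the outcome, as a careful person would: the job done as asked, in the order asked, and still so for the second after the job is handed in, with the robot touching nothing.
It also fails if it takes over 115 s, if anything falls off the work surface, if the arm or the gripper's body presses on something with over 40 N, if the wrist force passes 120 N, or if a joint passes its speed limit or range.

## Working session

There is one attempt and no reset: what is moved stays moved. The work goes in short steps, Python scripts to look and compute and a tool call to move; the robot and the scene stay as the last step left them, time stands still between calls to the robot, and variables do not carry over. Pictures are saved under pics/ and viewed, and the job is handed in when it is done.

Besides the shell and the picture viewer there is one more tool, called after "Emit:" by a JSON object that holds its "fn" and its "kwargs". step_arm: Moves the arm, as the interface text tells. Its arguments: {"type":"object","properties":{"motion":{"type":"array","items":{"type":"array","items":{"type":"number"}}},"newtons":{"type":"number"}},"required":["motion"]}

```bash
ls; mkdir -p pics; python3 - <<'E'
from plant import r,capture,workorder,spotter
import cv2,numpy as np
print(r.get_state(), r.tip_extent)
for n in ["scene","side","wrist"]:
    c=capture(n); cv2.imwrite(f"pics/{n}0.png",c["image"][:,:,::-1]); print(n,c["fx"],c["pose"].round(3).tolist())
    if n!="wrist":
        for l in ["bowl","tumbler","vase","round_bat","square_board","hex_tile","banding_wheel","loop_tool","tool_tray","glaze_jar"]:
            print(l,[(np.round(d["location"],3).tolist(),round(d["p"],2)) for d in spotter.tip_of(n,l)])
E
```

```text
pics
{'time_s': 0.0, 'joints': array([-5.98663500e+01,  2.05910929e+01,  6.32162813e-01, -1.98910993e-02,
       -7.01357387e+01, -1.65069809e+01]), 'qd': array([ 0.05967036,  0.06095045,  0.06484468,  0.02618611, -0.01388272,
        0.11773071]), 'joint_torque': array([ 7.48235880e-05, -5.82715237e+01,  2.93063557e+01,  6.99765980e+00,
        6.99490993e-03, -1.30438784e-04]), 'tcp_pos': array([ 0.15888718, -0.65554803,  0.24461501]), 'eef_rot': array([ 1.79903920e+02, -8.97291187e-03, -1.66380098e+02]), 'contact_force': array([ 0.14474108, -0.31250781,  0.2181293 ]), 'moment': array([-0.0133928 ,  0.00220832, -0.04581238]), 'gripper_width': 0.08793879915222914} 0.019
scene 481.5521333763264 [[0.879, 0.247, -0.409, 0.993], [0.477, -0.471, 0.742, -0.912], [-0.01, -0.847, -0.532, 0.711], [0.0, 0.0, 0.0, 1.0]]
bowl [([0.473, -0.092, 0.017], 0.66)]
tumbler [([0.483, -0.301, 0.011], 0.73)]
vase [([0.623, 0.0, 0.024], 0.77), ([0.48, -0.084, -0.001], 0.21)]
round_bat [([0.634, 0.006, -0.002], 0.94)]
square_board [([0.48, -0.088, -0.003], 0.87)]
hex_tile [([0.479, -0.085, 0.0], 0.67), ([0
[... 357 characters left out ...]
.0, 0.0, 1.0]]
bowl [([0.473, -0.091, 0.019], 0.98)]
tumbler [([0.481, -0.298, 0.012], 0.81)]
vase []
round_bat [([0.627, 0.006, -0.001], 0.97), ([0.481, -0.088, -0.001], 0.36)]
square_board [([0.481, -0.087, -0.002], 0.75), ([0.62, -0.003, 0.024], 0.33)]
hex_tile [([0.31, -0.345, -0.001], 0.71), ([0.484, -0.3, -0.002], 0.66)]
banding_wheel [([0.648, -0.21, 0.002], 0.64)]
loop_tool [([0.649, -0.203, 0.054], 0.74), ([0.451, 0.129, 0.0], 0.18)]
tool_tray [([0.552, 0.34, -0.001], 0.86), ([0.474, -0.091, 0.018], 0.25)]
glaze_jar [([0.452, 0.131, 0.001], 0.74)]
wrist 265.3738555657983 [[-0.236, 0.939, 0.251, 0.092], [0.972, 0.228, 0.061, -0.672], [0.0, 0.258, -0.966, 0.385], [0.0, 0.0, 0.0, 1.0]]
```

View pics/scene0.png

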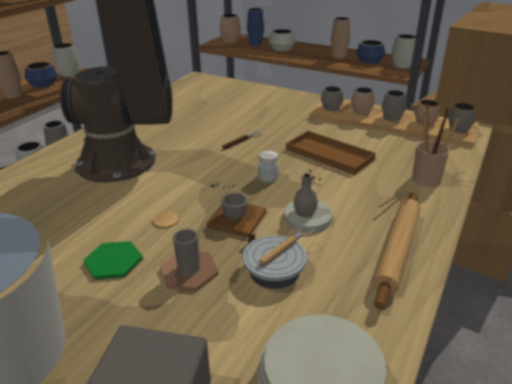

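View pics/side0.png

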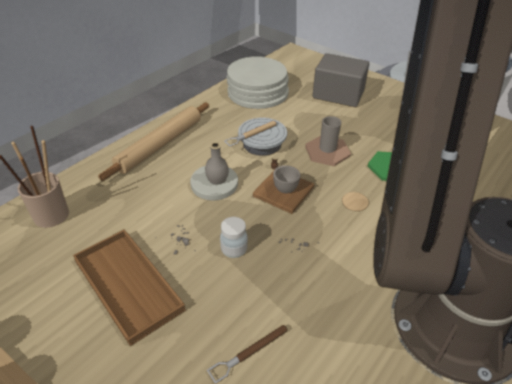

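View pics/wrist0.png

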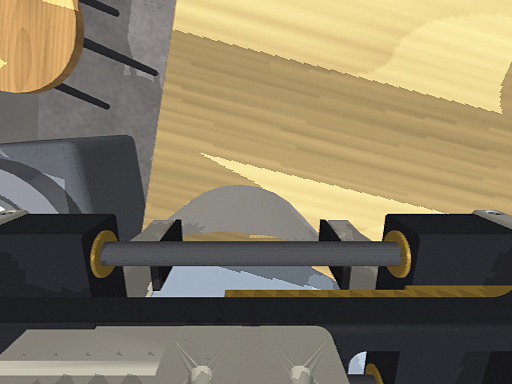

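The scene shows the loop tool with a pale handle on the wheel at (280,248), and a dark lookalike tool on the bench at (240,140). The target tile is terracotta at (188,268); the green one at (112,260) is not. Next I'll measure everything with depth.

```bash
cat > h.py <<'E'
from plant import r,capture,workorder,spotter
import cv2,numpy as np
from scipy.optimize import least_squares
def cloud(c):
    z=c["z_map"]; v,u=np.mgrid[:z.shape[0],:z.shape[1]]
    P=np.stack([(u-c["cx"])/c["fx"]*z,(v-c["cy"])/c["fy"]*z,z],-1)
    W=P@c["pose"][:3,:3].T+c["pose"][:3,3]
    W[z<=0]=np.nan
    return W
def near(W,xy,rad,z0,z1):
    m=(np.hypot(W[...,0]-xy[0],W[...,1]-xy[1])<rad)&(W[...,2]>z0)&(W[...,2]<z1)
    return W[m]
def circ(p,R=None):
    f=(lambda q:np.hypot(p[:,0]-q[0],p[:,1]-q[1])-(R if R else q[2]))
    s=least_squares(f,[*p[:,:2].mean(0),R or .03],loss="soft_l1",f_scale=.002)
    return s.x.round(4), np.abs(s.fun).mean().round(4)
E
python3 - <<'E'
from h import *
for n in ["scene","side"]:
    c=capture(n); W=cloud(c)
    print("==",n)
    p=near(W,(.48,-.19),.04,-.02,.02); print("bench z",np.median(p[:,2]))
    for nm,xy,rad,z0,z1,R in [("tumbler",(.482,-.299),.045,.03,.09,None),("bowlout",(.473,-.091),.05,.035,.06,None),("vaseneck",(.623,0),.03,.09,.115,.012),("vasebelly",(.623,0),.05,.045,.065,.030),("jar",(.452,.13),.05,.02,.06,.029)]:
        p=near(W,xy,rad,z0,z1); 
        if len(p)>5: print(nm,len(p),circ(p,R),p[:,2].max())
        else: print(nm,len(p))
    # tops: extent by min area rect/circle of top pts via masks
    for nm,xy,rad,zt in [("round",(.63,.006),.08,.02),("square",(.48,-.088),.09,.016),("hex",(.482,-.298),.08,.012),("wheel",(.645,-.211),.09,.045)]:
        p=near(W,xy,rad,zt-.004 if zt>.013 else .008,zt+.005)
        q=p[:,:2].astype(np.float32)*1000
        h=cv2.convexHull(q)
        print(nm,len(p),"medz",np.median(p[:,2]).round(4),"rect",cv2.minAreaRect(h),"circ",cv2.minEnclosingCircle(h))
    p=near(W,(.552,.34),.17,.018,.03); q=p[:,:2].astype(np.float32)*1000
    print("tray",len(p),cv2.minAreaRect(cv2.convexHull(q)))
    p=near(W,(.645,-.205),.12,.052,.066); print("tool",len(p)); m=p.mean(0); 
    u,s,vt=np.linalg.svd(p[:,:2]-m[:2]); d=vt[0]; t=(p[:,:2]-m[:2])@d
    print(m.round(4),"dir",np.degrees(np.arctan2(d[1],d[0])),t.min(),t.max(),"perc", p[:,2].max())
    print("ends",(m[:2]+d*t.min()).round(4),(m[:2]+d*t.max()).round(4))
    im=c["image"]; y,x=(245,275) if n=="scene" else (135,262)
    cv2.imwrite(f"pics/tool_{n}.png",cv2.resize(im[y-50:y+50,x-65:x+65],None,fx=5,fy=5)[:,:,::-1])
E
```

```text
== scene
bench z 0.002105818453858377
tumbler 636 (array([ 0.4826, -0.3014,  0.0231]), np.float64(0.001)) 0.08999677490536717
bowlout 372 (array([ 0.472 , -0.0914,  0.0291]), np.float64(0.0015)) 0.059919884060693374
vaseneck 92 (array([ 0.6209, -0.0016,  0.012 ]), np.float64(0.0012)) 0.11478105894611468
vasebelly 176 (array([ 0.6203, -0.0007,  0.03  ]), np.float64(0.0014)) 0.06492096368505618
jar 277 (array([0.4487, 0.1311, 0.029 ]), np.float64(0.0023)) 0.05989528114552101
round 745 medz 0.0221 rect ((630.6651000976562, -2.24658203125), (117.80160522460938, 111.09675598144531), 29.4476318359375) circ ((626.0097045898438, 1.792986273765564), 61.98308563232422)
square 922 medz 0.0178 rect ((475.04296875, -87.20054626464844), (114.91265869140625, 118.26370239257812), 6.7619500160217285) circ ((475.8194274902344, -87.81149291992188), 77.65689086914062)
hex 1164 medz 0.0137 rect ((485.71588134765625, -302.77313232421875), (111.83712005615234, 120.63018798828125), 49.459407806396484) circ ((481.88275146484375, -300.0997619628906), 64.96588134765625)
wheel 1885 medz 0.0469 rect ((642.600097
[... 1266 characters left out ...]
95500183105469), 87.46886444091797)
hex 647 medz 0.0112 rect ((479.0296936035156, -294.2027587890625), (123.35737609863281, 116.35381317138672), 27.222381591796875) circ ((478.4532470703125, -295.1605224609375), 64.18373107910156)
wheel 902 medz 0.0444 rect ((641.9992065429688, -207.93878173828125), (131.44618225097656, 138.61373901367188), 35.74174499511719) circ ((648.890869140625, -201.99803161621094), 76.20494079589844)
tray 990 ((553.6551513671875, 341.8157653808594), (121.04837036132812, 253.28533935546875), 78.2542953491211)
tool 218
[ 0.649  -0.1775  0.0567] dir 75.35224721655129 -0.07780740866221914 0.08759645521307405 perc 0.0625406769665674
ends [ 0.6293 -0.2528] [ 0.6711 -0.0928]
```

View pics/tool_scene.png

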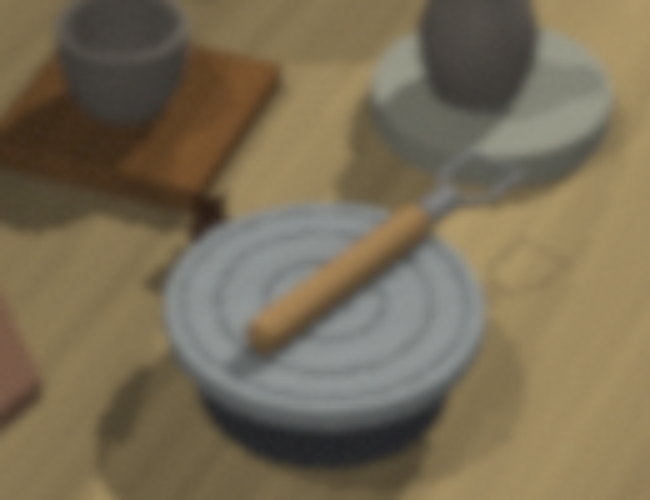

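View pics/tool_side.png

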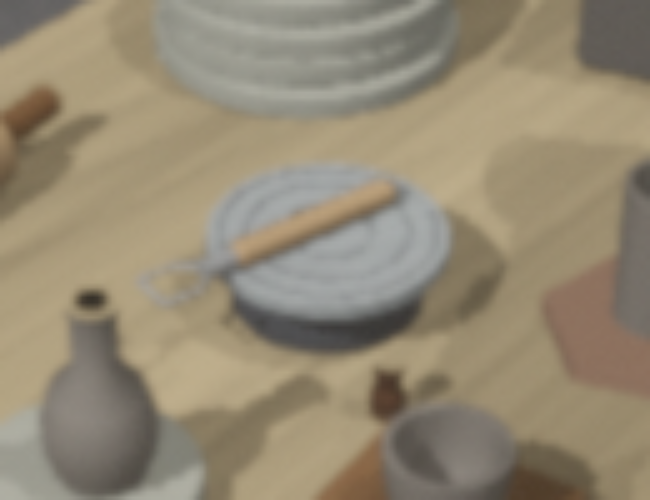

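```bash
cat >> h.py <<'E'
import sys
def plan(x,y,z,yaw,s=None,cmd=None):
    """print tool shift from the current (or given commanded) pose"""
    s=s or r.get_state(); p=np.array(s["tcp_pos"]); ya=s["eef_rot"][2]
    if cmd is not None: p=np.array(cmd[:3]); ya=cmd[3]
    d=np.array([x,y,z])-p; a=np.radians(ya)
    X=np.array([np.cos(a),np.sin(a)]); Y=np.array([np.sin(a),-np.cos(a)])
    dy=(ya-yaw+180)%360-180
    print("shift",np.round([d[:2]@X,d[:2]@Y,-d[2],np.radians(dy)],4),"rows>=",round(max(np.linalg.norm(d)/.0625,abs(dy)/10.7),1))
E
python3 - <<'E'
from h import *
for n in ["scene","side"]:
    W=cloud(capture(n)); W=W[~np.isnan(W[...,0])]
    m=(W[:,0]>-.1)&(W[:,0]<.95)&(W[:,1]>-.85)&(W[:,1]<.5)&(W[:,2]>.03)&(W[:,2]<.5)&(np.hypot(W[:,0],W[:,1])>.25)
    G={}
    for p in W[m]:
        k=(int(np.floor(p[0]/.1)),int(np.floor(p[1]/.1))); G[k]=max(G.get(k,0),p[2])
    print(n,{(k[0]/10,k[1]/10):round(float(v),2) for k,v in sorted(G.items())})
plan(.648,-.2,.25,-104)
E
```

```text
scene {(0.2, -0.6): 0.22, (0.2, -0.1): 0.5, (0.3, -0.7): 0.22, (0.3, -0.6): 0.23, (0.4, -0.7): 0.22, (0.4, -0.6): 0.23, (0.4, -0.4): 0.1, (0.4, -0.3): 0.1, (0.4, -0.2): 0.07, (0.4, -0.1): 0.07, (0.4, 0.0): 0.04, (0.4, 0.1): 0.08, (0.4, 0.4): 0.03, (0.5, -0.7): 0.12, (0.5, -0.6): 0.12, (0.5, -0.4): 0.1, (0.5, -0.3): 0.1, (0.5, -0.2): 0.07, (0.5, -0.1): 0.07, (0.6, -0.7): 0.11, (0.6, -0.6): 0.12, (0.6, -0.3): 0.06, (0.6, -0.2): 0.06, (0.6, -0.1): 0.13, (0.6, 0.0): 0.13, (0.7, -0.6): 0.08, (0.7, -0.5): 0.08, (0.7, -0.4): 0.08, (0.7, -0.3): 0.05, (0.7, -0.2): 0.05, (0.8, -0.5): 0.08, (0.8, -0.4): 0.08, (0.8, -0.3): 0.04, (0.8, -0.2): 0.06, (0.8, -0.1): 0.06, (0.8, 0.0): 0.06, (0.8, 0.1): 0.06, (0.8, 0.2): 0.23, (0.8, 0.3): 0.22, (0.9, -0.5): 0.08, (0.9, -0.4): 0.08}
side {(0.1, -0.8): 0.22, (0.1, -0.7): 0.22, (0.1, -0.6): 0.29, (0.4, -0.6): 0.22, (0.4, -0.4): 0.1, (0.4, -0.3): 0.1, (0.4, -0.2): 0.06, (0.4, -0.1): 0.06, (0.4, 0.1): 0.08, (0.5, -0.7): 0.11, (0.5, -0.6): 0.11, (0.5, -0.4): 0.1, (0.5, -0.3): 0.1, (0.5, -0.2): 0.05, (0.5, -0.1): 0.08, (0.5, 0.0): 0.08, (0.6, -0.7): 0.12, (0.6, -0.6): 0.11, (0.6, -0.5): 0.08, (0.6, -0.3): 0.06, (0.6, -0.2): 0.06, (0.6, -0.1): 0.13, (0.6, 0.0): 0.13, (0.7, -0.6): 0.08, (0.7, -0.5): 0.08, (0.7, -0.4): 0.08, (0.7, -0.3): 0.05, (0.7, -0.2): 0.05, (0.8, -0.6): 0.08, (0.8, -0.5): 0.08, (0.8, -0.4): 0.08, (0.8, -0.3): 0.04, (0.8, -0.2): 0.05, (0.8, -0.1): 0.05, (0.8, 0.0): 0.05, (0.8, 0.1): 0.05, (0.8, 0.2): 0.22, (0.8, 0.3): 0.22, (0.9, -0.5): 0.08, (0.9, -0.4): 0.08}
shift [-0.5827  0.328  -0.0044 -1.0887] rows>= 10.7
```

Emit:
{"fn": "step_arm", "kwargs": {"motion": [[0.0876,0,0,-0.06,0],[0.0876,-0.03,0.02,-0.09,-0.1],[0.0876,-0.08,0.045,-0.09,-0.25],[0.0876,-0.13,0.073,-0.09,-0.4],[0.0876,-0.18,0.101,-0.09,-0.55]], "newtons": 15}}

```text
time_s: 1.98
tcp_pos: [0.3112, -0.5141, 0.3358]
eef_rot: [-180.0, 0.0, -134.6]
contact_force: [1.0, -0.5, 0.0]
gripper_width: 0.0881
```

```bash
python3 -c "
from h import *
s=r.get_state();print(s['tcp_pos'],s['eef_rot'],s['joints']);plan(.648,-.2,.3,-104)"
```

```text
[ 0.31116571 -0.51414369  0.33580682] [-1.79967242e+02  3.92876548e-03 -1.34598121e+02] [-4.02065829e+01  1.10637213e+01 -6.80988880e-01 -1.43918338e-03
 -7.82223271e+01 -4.39124555e+00]
shift [-0.4602 -0.0193  0.0358 -0.534 ] rows>= 7.4
```

Emit:
{"fn": "step_arm", "kwargs": {"motion": [[0.0876,-0.06,-0.003,0,-0.1],[0.0876,-0.12,-0.006,0,-0.2],[0.0876,-0.18,-0.008,0.01,-0.3],[0.0876,-0.24,-0.01,0.02,-0.4],[0.0876,-0.3,-0.013,0.03,-0.534]]}}

```text
time_s: 2.6
tcp_pos: [0.5322, -0.3104, 0.3057]
eef_rot: [-180.0, -0.0, -104.0]
contact_force: [1.2, 0.3, -0.6]
gripper_width: 0.0878
```

```bash
python3 -c "
from h import *
plan(.648,-.2,.23,-104)"
```

```text
shift [-0.1352 -0.0856  0.0757 -0.0005] rows>= 2.8
```

Emit:
{"fn": "step_arm", "kwargs": {"motion": [[0.0876,-0.045,-0.028,0.02,0],[0.0876,-0.09,-0.057,0.05,0],[0.0876,-0.135,-0.086,0.076,0],[0.0876,-0.135,-0.086,0.076,0]]}}

```text
time_s: 3.1
tcp_pos: [0.6485, -0.1993, 0.2258]
eef_rot: [179.7, -0.0, -104.1]
contact_force: [-1.1, -0.8, 0.8]
gripper_width: 0.0875
```

```bash
python3 - <<'E'
from h import *
s=r.get_state();print(s['tcp_pos'])
c=capture("wrist"); cv2.imwrite("pics/w1.png",c["image"][:,:,::-1])
W=cloud(c)
p=near(W,(.645,-.205),.12,.049,.066)
d=p[:,:2]-[.6454,-.2017]; ax=np.array([np.cos(np.radians(76)),np.sin(np.radians(76))]); t=d@ax
p=p[(t>-.06)&(t<.055)]
print(len(p),cv2.minAreaRect(p[:,:2].astype(np.float32)*1000),np.median(p[:,2]),p[:,2].max())
m=p[:,:2].mean(0);u,S,v=np.linalg.svd(p[:,:2]-m);print(m,np.degrees(np.arctan2(v[0][1],v[0][0])))
print([(np.round(d["location"],4).tolist(),round(d["p"],2)) for d in spotter.tip_of("wrist","loop_tool")])
E
```

```text
[ 0.64853766 -0.19929558  0.22577468]
1101 ((647.1466064453125, -201.2152557373047), (107.85877227783203, 14.230271339416504), 76.28485870361328) 0.05926134421542434 0.06228311001967196
[ 0.64618963 -0.20392948] 76.38439213478513
[([0.6458, -0.1949, 0.05], 0.79), ([0.4801, -0.2984, 0.0096], 0.72)]
```

View pics/w1.png

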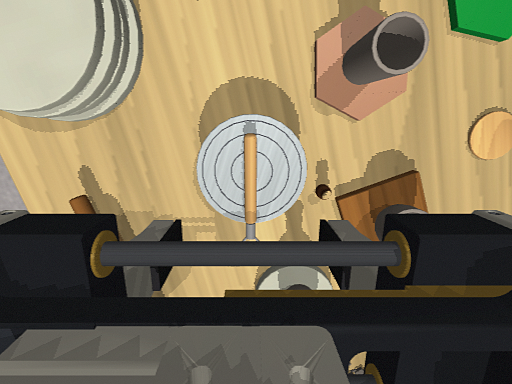

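Emit:
{"fn": "step_arm", "kwargs": {"motion": [[0.05,0,0.001,0.05,0],[0.04,0,0.001,0.1,0],[0.035,0,0.001,0.145,-0.005],[0.03,0,0.001,0.158,-0.005],[0.03,0,0.001,0.158,-0.005]]}}

```text
time_s: 3.82
tcp_pos: [0.6467, -0.2029, 0.0724]
eef_rot: [-180.0, -0.0, -104.0]
contact_force: [-0.4, -0.4, 1.2]
gripper_width: 0.043
```

Emit:
{"fn": "step_arm", "kwargs": {"motion": [[0.0,0,0,0,0],[0.0,0,0,0,0],[0.0,0,0,0,0]], "newtons": 15}}

```text
time_s: 4.2
tcp_pos: [0.6472, -0.2021, 0.0729]
eef_rot: [-179.9, 0.0, -104.0]
contact_force: [-1.2, 1.0, 5.8]
gripper_width: 0.0149
```

Emit:
{"fn": "step_arm", "kwargs": {"motion": [[0.03,0,0,0,0],[0.03,0,0,0.002,0],[0.03,0,0,0.005,0],[0.03,0,0,0.005,0]]}}

```text
time_s: 4.7
tcp_pos: [0.6463, -0.202, 0.0659]
eef_rot: [179.9, -0.0, -104.0]
contact_force: [0.5, -0.2, 0.0]
gripper_width: 0.0298
```

Emit:
{"fn": "step_arm", "kwargs": {"motion": [[0.0,0,0,0,0],[0.0,0,0,0,0],[0.0,0,0,0,0]], "newtons": 20}}

```text
time_s: 5.08
tcp_pos: [0.6466, -0.2021, 0.0666]
eef_rot: [-180.0, 0.0, -104.0]
contact_force: [-0.2, -0.0, -0.1]
gripper_width: 0.0148
```

Emit:
{"fn": "step_arm", "kwargs": {"motion": [[0.0,0,0,-0.03,0],[0.0,0,0,-0.08,0],[0.0,0,0,-0.13,0],[0.0,0,0,-0.16,0]]}}

```text
time_s: 5.58
tcp_pos: [0.6473, -0.2023, 0.2298]
eef_rot: [-179.8, 0.0, -104.0]
contact_force: [0.3, -0.3, -0.5]
gripper_width: 0.0149
```

```bash
python3 - <<'E'
from h import *
s=r.get_state();print(s['tcp_pos'],s['eef_rot'],s['gripper_width'],s['joints'])
for n in ["wrist","side"]:
    c=capture(n); cv2.imwrite(f"pics/{n}2.png",c["image"][:,:,::-1])
    W=cloud(c)
    if n=="wrist":
        p=near(W,(.646,-.21),.09,.040,.049); h=p[:,:2].astype(np.float32)*1000
        print("wheel",len(p),cv2.minAreaRect(h),cv2.minEnclosingCircle(h))
plan(.545,.34,.23,-12)
E
```

```text
[ 0.64727007 -0.20226038  0.22981545] [-1.79806334e+02  1.86137369e-02 -1.03970612e+02] 0.014877948118465042 [-9.09508856e-01  2.12584189e+01 -3.45953316e-01  2.76083603e-02
 -6.82027676e+01 -1.30713431e+01]
wheel 7260 ((642.9376831054688, -211.3104248046875), (127.89562225341797, 134.22250366210938), 76.20784759521484) ((643.2620239257812, -208.5463104248047), 67.7293701171875)
shift [-5.0150e-01  2.3120e-01  1.5000e-03 -1.6049e+00] rows>= 8.8
```

View pics/wrist2.png

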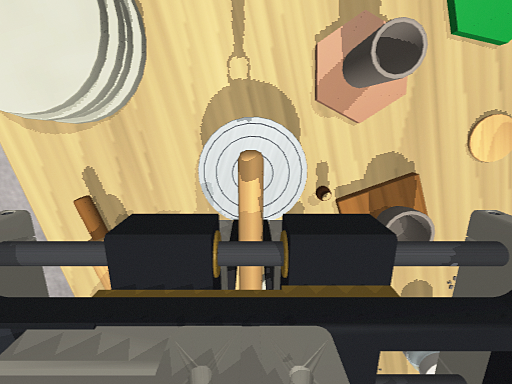

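View pics/side2.png

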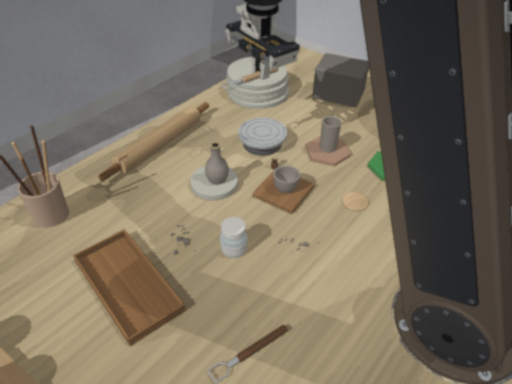

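```bash
python3 -c "
from h import *
plan(.58,.335,.20,-11.75)"
```

```text
shift [-0.5051  0.196   0.0315 -1.6093] rows>= 8.7
```

Emit:
{"fn": "step_arm", "kwargs": {"motion": [[0.0,-0.055,0.021,0,-0.17],[0.0,-0.11,0.043,0,-0.34],[0.0,-0.165,0.064,0,-0.51],[0.0,-0.22,0.085,0,-0.68],[0.0,-0.275,0.107,0,-0.85]]}}

```text
time_s: 6.3
tcp_pos: [0.6084, 0.0924, 0.226]
eef_rot: [180.0, 0.0, -55.0]
contact_force: [0.6, 0.0, 0.2]
gripper_width: 0.0148
```

```bash
python3 -c "
from h import *
plan(.58,.335,.20,-11.75)"
```

```text
shift [-0.215  -0.116   0.026  -0.7543] rows>= 4.0
```

Emit:
{"fn": "step_arm", "kwargs": {"motion": [[0.0,-0.05,-0.03,0,-0.17],[0.0,-0.105,-0.06,0.01,-0.34],[0.0,-0.16,-0.09,0.02,-0.51],[0.0,-0.216,-0.116,0.03,-0.68],[0.0,-0.216,-0.116,0.03,-0.754]]}}

```text
time_s: 6.92
tcp_pos: [0.5797, 0.3379, 0.1941]
eef_rot: [179.9, 0.1, -11.6]
contact_force: [-0.1, -1.7, 0.8]
gripper_width: 0.0148
```

```bash
python3 - <<'E'
from h import *
for i in range(4):
    c=capture("wrist");s=r.get_state();print(s['tcp_pos'],s['eef_rot'][2])
cv2.imwrite("pics/w3.png",c["image"][:,:,::-1])
W=cloud(c); p=near(W,(.5525,.341),.16,.016,.030)
print(len(p),cv2.minAreaRect(p[:,:2].astype(np.float32)*1000))
E
```

```text
[0.58014925 0.33651231 0.19457416] -11.540202464902611
[0.58059253 0.33527336 0.19513485] -11.921940424673242
[0.58099734 0.33440877 0.19561222] -12.112318372049495
[0.581339   0.33388697 0.1960556 ] -12.189177714918893
1732 ((555.3914794921875, 342.14794921875), (120.29988861083984, 246.824462890625), 78.2552719116211)
```

View pics/w3.png

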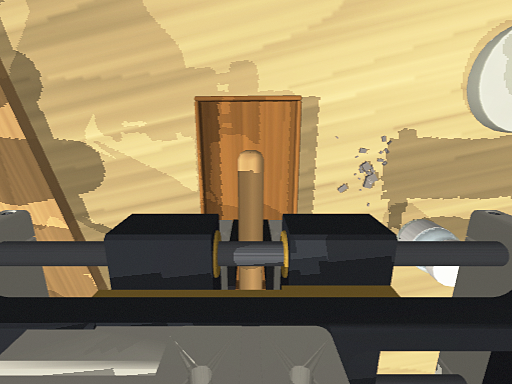

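Emit:
{"fn": "step_arm", "kwargs": {"motion": [[0.0,0,0,0.05,0],[0.0,0,0,0.1,0],[0.0,0,0,0.14,0],[0.0,0,0,0.158,0],[0.0,0,0,0.158,0]]}}

```text
time_s: 7.75
tcp_pos: [0.5816, 0.3333, 0.038]
eef_rot: [179.9, 0.0, -12.2]
contact_force: [-0.1, 0.2, -0.3]
gripper_width: 0.015
```

Emit:
{"fn": "step_arm", "kwargs": {"motion": [[0.0,0,0,0.005,0],[0.0,0,0,0.01,0],[0.0,0,0,0.01,0],[0.0,0,0,0.01,0]]}}

```text
time_s: 8.25
tcp_pos: [0.5817, 0.3345, 0.029]
eef_rot: [-180.0, -0.0, -12.1]
contact_force: [0.4, 0.1, -1.2]
gripper_width: 0.015
```

Emit:
{"fn": "step_arm", "kwargs": {"motion": [[0.0,0,0,0.001,0],[0.0,0,0,0.001,0],[0.025,0,0,0.001,0],[0.035,0,0,0.001,0],[0.035,0,0,0.001,0]]}}

```text
time_s: 8.88
tcp_pos: [0.5816, 0.3343, 0.0276]
eef_rot: [-180.0, -0.0, -12.1]
contact_force: [0.1, -0.2, -0.2]
gripper_width: 0.0341
```

Emit:
{"fn": "step_arm", "kwargs": {"motion": [[0.035,0,0,-0.03,0],[0.035,0,0,-0.08,0],[0.06,0,0,-0.14,0],[0.0876,0,0,-0.2,0],[0.0876,0,0,-0.23,0]]}}

```text
time_s: 9.5
tcp_pos: [0.5824, 0.3348, 0.2621]
eef_rot: [-179.8, -0.2, -12.1]
contact_force: [0.0, 0.9, -0.8]
gripper_width: 0.0596
```

```bash
python3 - <<'E'
from h import *
c=capture("wrist");cv2.imwrite("pics/w4.png",c["image"][:,:,::-1])
c=capture("side");cv2.imwrite("pics/s4.png",c["image"][:,:,::-1])
s=r.get_state();print(s['tcp_pos'],s['eef_rot'][2],s['joints'])
plan(.472,-.0905,.25,-60)
E
```

```text
[0.58301748 0.33518434 0.26272689] -12.057517197576201 [ 4.65036078e+01  1.95210636e+01  1.38749264e+00  7.08732870e-02
 -7.14244584e+01  3.14174163e+01]
shift [-0.0196  0.4395  0.0127  0.8368] rows>= 7.0
```

View pics/w4.png

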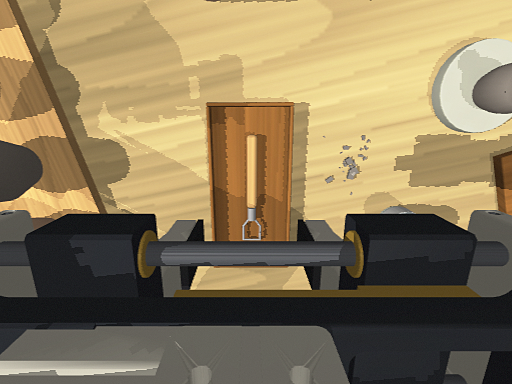

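View pics/s4.png

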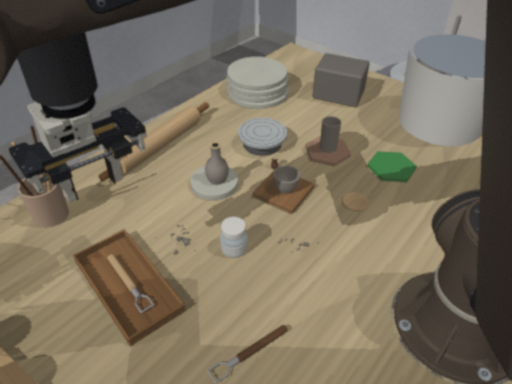

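```bash
python3 - <<'E'
from h import *
c=capture("scene");W=cloud(c)
p=near(W,(.55,-.15),.07,.006,.06); 
p=p[(p[:,0]>.538)&(np.hypot(p[:,0]-.645,p[:,1]+.21)>.075)]
print(len(p),p.min(0),p.max(0),np.median(p,0))
plan(.472,-.0905,.25,-90)
E
```

```text
57 [ 0.54438588 -0.21383454  0.00627752] [ 0.56250017 -0.14721984  0.03873578] [ 0.55487119 -0.15644941  0.0220838 ]
shift [-0.0187  0.4389  0.01    1.36  ] rows>= 7.3
```

Emit:
{"fn": "step_arm", "kwargs": {"motion": [[0.0876,-0.003,0.06,0,0.18],[0.0876,-0.005,0.12,0,0.36],[0.0876,-0.008,0.18,0,0.54],[0.0876,-0.011,0.24,0,0.72],[0.0876,-0.013,0.3,0,0.9]]}}

```text
time_s: 10.28
tcp_pos: [0.5046, 0.0417, 0.2564]
eef_rot: [179.9, 0.0, -64.0]
contact_force: [0.6, -0.3, 1.2]
gripper_width: 0.0872
```

```bash
python3 -c "
from h import *
plan(.472,-.0905,.23,-90)"
```

```text
shift [0.1045 0.0873 0.0264 0.4544] rows>= 2.4
```

Emit:
{"fn": "step_arm", "kwargs": {"motion": [[0.0876,0.045,0.035,0.01,0.17],[0.0876,0.09,0.07,0.03,0.34],[0.0876,0.104,0.087,0.03,0.454],[0.0876,0.104,0.087,0.03,0.454],[0.0876,0.104,0.087,0.03,0.454]]}}

```text
time_s: 10.9
tcp_pos: [0.4743, -0.0879, 0.2271]
eef_rot: [180.0, -0.0, -89.6]
contact_force: [0.1, -0.5, -0.7]
gripper_width: 0.0873
```

```bash
python3 - <<'E'
from h import *
for i in range(4): c=capture("wrist")
s=r.get_state();print(s['tcp_pos'],s['eef_rot'])
cv2.imwrite("pics/w5.png",c["image"][:,:,::-1])
W=cloud(c)
p=near(W,(.472,-.0905),.05,.056,.07); print("rim",len(p),circ(p),circ(p,.0305),p.min(0),p.max(0))
p=near(W,(.479,-.088),.09,.013,.020); print("sq",len(p),cv2.minAreaRect(p[:,:2].astype(np.float32)*1000))
p=near(W,(.48,-.298),.07,.008,.016); print("hex",len(p),cv2.minEnclosingCircle(p[:,:2].astype(np.float32)*1000))
p=near(W,(.48,-.3),.05,.095,.105); print("tum rim",len(p),circ(p) if len(p)>5 else 0)
E
```

```text
[ 0.47456624 -0.08742571  0.2274694 ] [ 1.79996171e+02  1.43376599e-03 -8.95443572e+01]
rim 736 (array([ 0.4723, -0.0887,  0.0298]), np.float64(0.0013)) (array([ 0.4723, -0.0887,  0.0305]), np.float64(0.0014)) [ 0.44037179 -0.12027247  0.05609801] [ 0.50435403 -0.05613551  0.06388088]
sq 4628 ((482.1366882324219, -91.62496185302734), (124.17073059082031, 127.75379180908203), 6.663137912750244)
hex 3634 ((483.542724609375, -283.6134033203125), 59.057559967041016)
tum rim 0 0
```

View pics/w5.png

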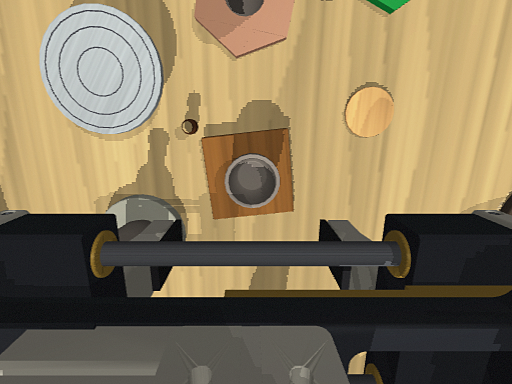

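```bash
cat >> h.py <<'E'
def ray(c,u,v,z):
    d=c["pose"][:3,:3]@np.array([(u-c["cx"])/c["fx"],(v-c["cy"])/c["fy"],1.]); o=c["pose"][:3,3]
    return (o+d*(z-o[2])/d[2])[:2]
E
python3 - <<'E'
from h import *
c=capture("wrist")
for l in ["square_board","banding_wheel"]:
  for d in spotter.regions_of("wrist",l)[:2]:
    m=d["mask"].astype(np.uint8); cs,_=cv2.findContours(m,cv2.RETR_EXTERNAL,cv2.CHAIN_APPROX_NONE)
    k=max(cs,key=cv2.contourArea); h=cv2.convexHull(k)
    print(l,d["p"],m.sum(),cv2.boundingRect(h))
    if l[0]=="s":
        W=np.array([ray(c,u,v,.016) for u,v in h[:,0]],np.float32)*1000
    else:
        W=np.array([ray(c,u,v,.045) for u,v in h[:,0]],np.float32)*1000
    print(cv2.minAreaRect(W),cv2.minEnclosingCircle(W), circ(W[:,:2]/1000))
E
```

```text
square_board 0.85 4578 (202, 128, 92, 90)
((476.3526306152344, -86.60829162597656), (113.55125427246094, 114.75628662109375), 6.623436450958252) ((475.9148864746094, -86.4706802368164), 77.52245330810547) (array([ 0.474 , -0.0882,  0.0743]), np.float64(0.005))
banding_wheel 0.85 12754 (39, 3, 126, 132)
((641.6969604492188, -207.13037109375), (134.93829345703125, 136.85504150390625), 52.157291412353516) ((641.473876953125, -207.86903381347656), 69.47516632080078) (array([ 0.6416, -0.2078,  0.0684]), np.float64(0.0005))
```

Emit:
{"fn": "step_arm", "kwargs": {"motion": [[0.0876,0.001,0.002,0.05,0],[0.0876,0.001,0.002,0.1,0],[0.0876,0.001,0.002,0.15,0],[0.0876,0.001,0.002,0.179,0],[0.0876,0.001,0.002,0.179,0]]}}

```text
time_s: 11.88
tcp_pos: [0.4708, -0.0893, 0.0468]
eef_rot: [179.7, -0.1, -89.6]
contact_force: [-0.0, -0.6, 0.9]
gripper_width: 0.0873
```

Emit:
{"fn": "step_arm", "kwargs": {"motion": [[0.055,0,0,0,0],[0.055,0,0,0,0],[0.055,0,0,0,0],[0.055,0,0,0,0]], "newtons": 15}}

```text
time_s: 12.38
tcp_pos: [0.473, -0.0891, 0.0498]
eef_rot: [-179.9, 0.0, -89.6]
contact_force: [-1.3, 2.0, 6.9]
gripper_width: 0.0653
```

```bash
python3 - <<'E'
from h import *
s=r.get_state();print(s['tcp_pos'],s['gripper_width'],s['contact_force'])
c=capture("scene");cv2.imwrite("pics/c6.png",c["image"][:,:,::-1])
E
```

```text
[ 0.4730381 -0.0890695  0.0497986] 0.06532485756262939 [-1.25120996  2.04059981  6.86416081]
```

View pics/c6.png

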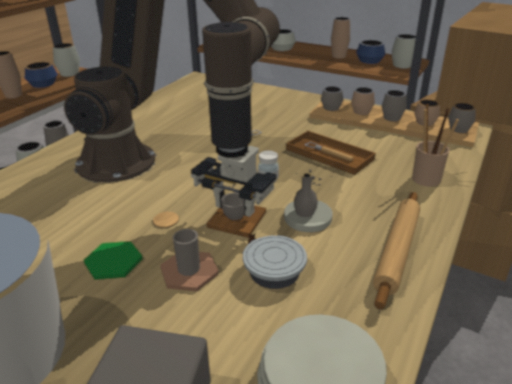

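Emit:
{"fn": "step_arm", "kwargs": {"motion": [[0.055,0,0,-0.02,0],[0.055,0,0,-0.05,0],[0.055,0,0,-0.09,0],[0.055,0,0,-0.12,0],[0.055,0,0,-0.12,0]]}}

```text
time_s: 13.05
tcp_pos: [0.4737, -0.089, 0.1713]
eef_rot: [-179.7, 0.1, -89.6]
contact_force: [0.6, 0.0, -2.0]
gripper_width: 0.0656
```

```bash
python3 -c "
from h import *
s=r.get_state();print(s['tcp_pos'],s['gripper_width'],s['contact_force'])
plan(.643,-.209,.13,-90)"
```

```text
[ 0.47366341 -0.08901391  0.17133127] 0.06562428041001446 [ 0.60053279  0.03300307 -2.04361588]
shift [ 0.121  -0.1686  0.0413  0.0062] rows>= 3.4
```

Emit:
{"fn": "step_arm", "kwargs": {"motion": [[0.055,0.03,-0.042,0,0],[0.055,0.06,-0.084,0,0],[0.055,0.09,-0.126,0,0],[0.055,0.121,-0.169,0.02,0],[0.055,0.121,-0.169,0.04,0]]}}

```text
time_s: 13.68
tcp_pos: [0.6434, -0.2112, 0.1254]
eef_rot: [179.9, 0.0, -89.8]
contact_force: [-1.5, 1.5, -1.1]
gripper_width: 0.0658
```

Emit:
{"fn": "step_arm", "kwargs": {"motion": [[0.055,0,0,0.01,0],[0.055,0,0,0.03,0],[0.055,0,0,0.044,0],[0.055,0,0,0.044,0],[0.055,0,0,0.044,0]]}}

```text
time_s: 14.3
tcp_pos: [0.6424, -0.2091, 0.0855]
eef_rot: [-179.9, -0.0, -89.6]
contact_force: [0.1, -0.7, -1.3]
gripper_width: 0.0655
```

```bash
python3 - <<'E'
from h import *
for i in range(3): c=capture("scene")
s=r.get_state();print(s['tcp_pos'],s['gripper_width'],s['contact_force'])
cv2.imwrite("pics/c7.png",cv2.resize(c["image"][170:310,190:360],None,fx=4,fy=4)[:,:,::-1])
W=cloud(c)
E
```

```text
[ 0.64248656 -0.20919818  0.08556338] 0.06543954352521439 [ 0.92261668  0.77666776 -1.20039732]
```

View pics/c7.png

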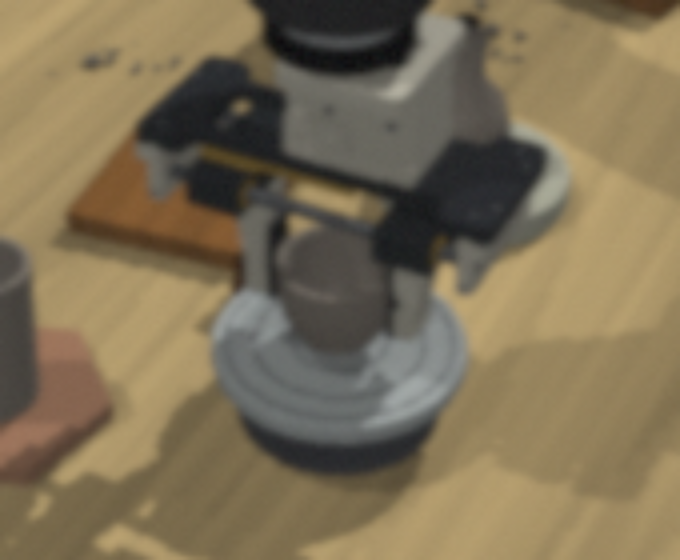

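Emit:
{"fn": "step_arm", "kwargs": {"motion": [[0.055,0,0,0.003,0],[0.055,0,0,0.006,0],[0.055,0,0,0.006,0],[0.055,0,0,0.006,0]]}}

```text
time_s: 14.95
tcp_pos: [0.642, -0.2092, 0.0789]
eef_rot: [-180.0, -0.0, -89.6]
contact_force: [-2.0, 1.9, 2.8]
gripper_width: 0.0656
```

Emit:
{"fn": "step_arm", "kwargs": {"motion": [[0.055,0,0,0.0015,0],[0.055,0,0,0.0015,0],[0.055,0,0,0.0015,0]]}}

```text
time_s: 15.32
tcp_pos: [0.6421, -0.2093, 0.0788]
eef_rot: [-180.0, -0.0, -89.6]
contact_force: [-4.8, 2.6, 14.2]
gripper_width: 0.0654
```

Emit:
{"fn": "step_arm", "kwargs": {"motion": [[0.055,0,0,-0.001,0],[0.07,0,0,-0.001,0],[0.0876,0,0,-0.001,0],[0.0876,0,0,-0.001,0],[0.0876,0,0,-0.001,0]]}}

```text
time_s: 15.95
tcp_pos: [0.642, -0.2092, 0.0778]
eef_rot: [180.0, 0.0, -89.7]
contact_force: [0.5, 0.1, -0.2]
gripper_width: 0.0871
```

Emit:
{"fn": "step_arm", "kwargs": {"motion": [[0.0876,0,0,-0.03,0],[0.0876,0,0,-0.08,0],[0.0876,0,0,-0.14,0],[0.0876,0,0,-0.18,0]]}}

```text
time_s: 16.45
tcp_pos: [0.6426, -0.2094, 0.2614]
eef_rot: [-179.8, -0.0, -89.6]
contact_force: [1.0, 0.1, -0.6]
gripper_width: 0.0875
```

```bash
python3 - <<'E'
from h import *
for n in ("side","wrist"):
    c=capture(n); cv2.imwrite(f"pics/{n}8.png",c["image"][:,:,::-1])
s=r.get_state();print(s['tcp_pos'],s['eef_rot'][2],s['gripper_width'],s['joints'])
W=cloud(c)
p=near(W,(.642,-.209),.05,.085,.1); print("rim",len(p),circ(p,.0305) if len(p)>9 else 0)
plan(.4815,-.299,.25,-90)
E
```

```text
[ 0.64423662 -0.20987557  0.26433312] -89.62730026826087 0.08722355783239989 [ -1.54804401  19.8969183    2.132129     0.10002208 -71.70334098
   1.89030377]
rim 692 (array([ 0.6416, -0.2089,  0.0305]), np.float64(0.0014))
shift [0.0881 0.1633 0.0143 0.0065] rows>= 3.0
```

View pics/wrist8.png

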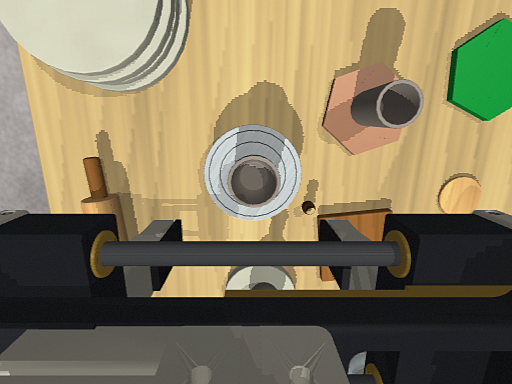

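View pics/side8.png

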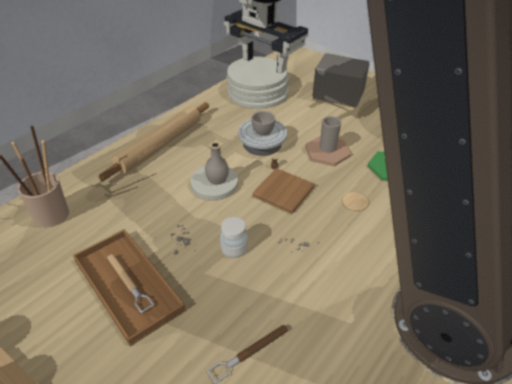

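Emit:
{"fn": "step_arm", "kwargs": {"motion": [[0.0876,0.03,0.055,0,0],[0.0876,0.06,0.11,0,0],[0.0876,0.088,0.161,0.01,0],[0.0876,0.088,0.161,0.01,0],[0.0876,0.088,0.161,0.01,0]]}}

```text
time_s: 17.18
tcp_pos: [0.4815, -0.2984, 0.2482]
eef_rot: [-180.0, -0.0, -89.7]
contact_force: [0.7, -0.5, 0.1]
gripper_width: 0.0874
```

```bash
python3 - <<'E'
from h import *
for i in range(2): c=capture("wrist")
cv2.imwrite("pics/w9.png",c["image"][:,:,::-1])
s=r.get_state();print(s['tcp_pos'],s['eef_rot'])
W=cloud(c)
p=near(W,(.481,-.299),.05,.094,.107); print("rim",len(p),circ(p),circ(p,.024),p.min(0),p.max(0))
for l in ["hex_tile"]:
  for d in spotter.regions_of("wrist",l)[:3]:
    m=d["mask"].astype(np.uint8); cs,_=cv2.findContours(m,cv2.RETR_EXTERNAL,cv2.CHAIN_APPROX_NONE)
    k=max(cs,key=cv2.contourArea); h=cv2.convexHull(k)
    Q=np.array([ray(c,u,v,.012) for u,v in h[:,0]],np.float32)*1000
    print(l,d["p"],m.sum(),cv2.boundingRect(h),cv2.minAreaRect(Q),cv2.minEnclosingCircle(Q), circ(Q[:,:2]/1000))
    M=cv2.moments(Q.reshape(-1,1,2)); print("centroid",M["m10"]/M["m00"],M["m01"]/M["m00"])
E
```

```text
[ 0.48232119 -0.29790018  0.247948  ] [-1.79993651e+02 -1.69881370e-03 -8.96255211e+01]
rim 589 (array([ 0.4828, -0.2997,  0.0233]), np.float64(0.0012)) (array([ 0.4828, -0.2997,  0.024 ]), np.float64(0.0013)) [ 0.45773813 -0.32482718  0.09402223] [ 0.50810631 -0.27378348  0.10201673]
hex_tile 0.94 3482 (209, 127, 85, 88) ((480.6493225097656, -296.87841796875), (113.93954467773438, 126.05952453613281), 48.742210388183594) ((481.3941955566406, -296.29388427734375), 64.2374267578125) (array([ 0.4816, -0.2963,  0.0622]), np.float64(0.0015))
centroid 481.22345896604804 -296.6488712116389
hex_tile 0.87 5982 (331, 87, 86, 95) ((312.912353515625, -348.2163391113281), (114.67625427246094, 127.79275512695312), 4.866927623748779) ((313.0055236816406, -348.3575439453125), 65.2656478881836) (array([ 0.3134, -0.3478,  0.0635]), np.float64(0.0014))
centroid 312.9620260312957 -348.35306065875204
hex_tile 0.59 1696 (215, 265, 72, 31) ((480.4626159667969, -124.10719299316406), (115.0960922241211, 50.93783187866211), 6.908015727996826) ((480.0884094238281, -120.6079330444336), 59.18522644042969) (array([ 0.4801, -0.1195,  0.0572]), np.float64(0.0046))
centroid 481.6162089639586 -122.51115705216537
```

View pics/w9.png

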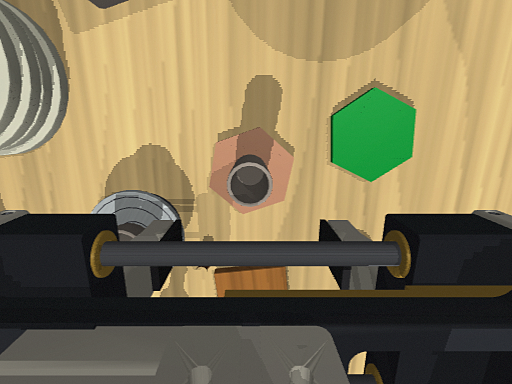

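Emit:
{"fn": "step_arm", "kwargs": {"motion": [[0.0876,0.002,0,0.05,0],[0.0876,0.002,0,0.1,0],[0.0876,0.002,0,0.15,0],[0.0876,0.002,0,0.182,0],[0.0876,0.002,0,0.182,0]]}}

```text
time_s: 17.95
tcp_pos: [0.4805, -0.2992, 0.0634]
eef_rot: [179.7, 0.1, -89.6]
contact_force: [0.0, -0.7, 0.5]
gripper_width: 0.0872
```

Emit:
{"fn": "step_arm", "kwargs": {"motion": [[0.04,0,0,0,0],[0.04,0,0,0,0],[0.04,0,0,0,0],[0.04,0,0,0,0],[0.04,0,0,0,0]], "newtons": 15}}

```text
time_s: 18.58
tcp_pos: [0.4821, -0.3004, 0.0667]
eef_rot: [-179.9, -0.0, -89.6]
contact_force: [0.1, 0.7, 3.4]
gripper_width: 0.0511
```

Emit:
{"fn": "step_arm", "kwargs": {"motion": [[0.04,0,0,-0.01,0],[0.04,0,0,-0.04,0],[0.04,0,0,-0.08,0],[0.04,0,0,-0.1,0],[0.04,0,0,-0.1,0]]}}

```text
time_s: 19.2
tcp_pos: [0.4821, -0.3003, 0.1678]
eef_rot: [-179.8, -0.0, -89.7]
contact_force: [-0.3, 0.2, -2.8]
gripper_width: 0.0508
```

```bash
python3 - <<'E'
from h import *
for i in range(2): c=capture("scene")
s=r.get_state();print(s['tcp_pos'],s['eef_rot'],s['gripper_width'],s['contact_force'])
cv2.imwrite("pics/c10.png",c["image"][:,:,::-1])
plan(.477,-.087,.12,-90)
E
```

```text
[ 0.48082384 -0.29980917  0.16531499] [ 1.79948356e+02  4.63861215e-02 -8.96791772e+01] 0.051441139297173755 [-0.9110675  -0.51294021 -3.06109008]
shift [-0.2128  0.0026  0.0453  0.0056] rows>= 3.5
```

View pics/c10.png

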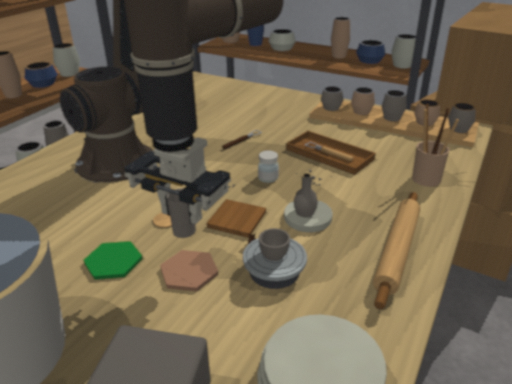

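```bash
python3 - <<'E'
from h import *
for n,b in (("scene",.002),("side",-.0005)):
    c=capture(n); W=cloud(c)
    for nm,xy,rad,zt in [("sq",(.478,-.087),.09,.016),("hex",(.481,-.298),.075,.012),("round",(.628,.004),.075,.02)]:
        p=near(W,xy,rad,zt+b-.002,zt+b+.003)
        u,v=None,None
        q=p[:,:2].astype(np.float32)*1000; h=cv2.convexHull(q); M=cv2.moments(h)
        print(n,nm,len(p),"centroid",round(M["m10"]/M["m00"],1),round(M["m01"]/M["m00"],1),"rect",np.round(np.hstack([*cv2.minAreaRect(h)[:2],cv2.minAreaRect(h)[2]]),1))
E
```

```text
scene sq 1166 centroid 475.7 -87.9 rect [475.6 -87.7 114.6 117.7   6.8]
scene hex 1478 centroid 480.4 -298.2 rect [ 480.4 -298.2  124.8  113.9   78.7]
scene round 669 centroid 628.8 0.2 rect [630.2  -2.  116.8 109.   27.4]
side sq 1257 centroid 477.3 -87.7 rect [477.3 -90.2 120.3 125.8   7.3]
side hex 737 centroid 479.9 -295.6 rect [ 480.9 -296.3  112.1  126.3   49.6]
side round 690 centroid 625.3 7.5 rect [623.9   9.8 118.1 108.4  34.7]
```

Emit:
{"fn": "step_arm", "kwargs": {"motion": [[0.04,-0.055,0.001,0,0],[0.04,-0.11,0.002,0,0],[0.04,-0.165,0.004,0.01,0],[0.04,-0.2125,0.005,0.04,0],[0.04,-0.2125,0.005,0.07,0]]}}

```text
time_s: 20.02
tcp_pos: [0.475, -0.085, 0.095]
eef_rot: [-180.0, 0.0, -89.4]
contact_force: [0.5, -0.4, -3.1]
gripper_width: 0.0512
```

Emit:
{"fn": "step_arm", "kwargs": {"motion": [[0.04,0,0,0.01,0],[0.04,0,0,0.018,0],[0.04,0,0,0.02,0],[0.04,0,0,0.02,0],[0.04,0,0,0.02,0]]}}

```text
time_s: 20.65
tcp_pos: [0.4757, -0.0879, 0.0767]
eef_rot: [-179.9, 0.0, -89.7]
contact_force: [-0.1, 0.2, -2.1]
gripper_width: 0.0511
```

```bash
python3 - <<'E'
from h import *
for i in range(2): c=capture("side")
s=r.get_state();print(s['tcp_pos'],s['eef_rot'],s['gripper_width'],s['contact_force'])
cv2.imwrite("pics/c11.png",cv2.resize(c["image"][120:240,200:360],None,fx=4,fy=4)[:,:,::-1])
E
```

```text
[ 0.47553075 -0.08778354  0.07653589] [-1.79945342e+02  9.89226985e-03 -8.96681593e+01] 0.050908775434788674 [ 0.05639608  0.14019847 -2.12425781]
```

View pics/c11.png

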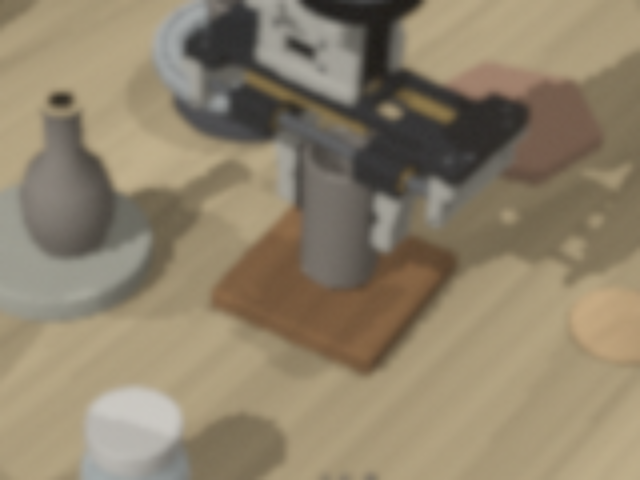

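Centred over the board; lowering to contact.

Emit:
{"fn": "step_arm", "kwargs": {"motion": [[0.04,0,0,0.003,0],[0.04,0,0,0.005,0],[0.04,0,0,0.005,0],[0.04,0,0,0.005,0]]}}

```text
time_s: 21.25
tcp_pos: [0.4752, -0.0877, 0.0709]
eef_rot: [180.0, 0.0, -89.7]
contact_force: [0.3, 0.7, -2.4]
gripper_width: 0.051
```

Emit:
{"fn": "step_arm", "kwargs": {"motion": [[0.04,0,0,0.001,0],[0.04,0,0,0.001,0],[0.04,0,0,0.001,0]]}}

```text
time_s: 21.62
tcp_pos: [0.4755, -0.0879, 0.0707]
eef_rot: [-180.0, -0.0, -89.6]
contact_force: [-1.3, -1.3, 5.3]
gripper_width: 0.051
```

Contact. Release and rise.

Emit:
{"fn": "step_arm", "kwargs": {"motion": [[0.04,0,0,-0.0005,0],[0.06,0,0,-0.0005,0],[0.0876,0,0,-0.0005,0],[0.0876,0,0,-0.0005,0],[0.0876,0,0,-0.0005,0]]}}

```text
time_s: 22.25
tcp_pos: [0.4753, -0.0877, 0.0705]
eef_rot: [180.0, 0.0, -89.7]
contact_force: [0.2, 0.4, -0.1]
gripper_width: 0.0839
```

Emit:
{"fn": "step_arm", "kwargs": {"motion": [[0.0876,0,0,-0.03,0],[0.0876,0,0,-0.08,0],[0.0876,0,0,-0.14,0],[0.0876,0,0,-0.2,0],[0.0876,0,0,-0.22,0]]}}

```text
time_s: 22.88
tcp_pos: [0.4765, -0.0877, 0.2948]
eef_rot: [-179.6, 0.0, -89.6]
contact_force: [-0.7, -0.5, -1.1]
gripper_width: 0.0875
```

```bash
python3 - <<'E'
from h import *
for i in range(2): c=capture("wrist")
cv2.imwrite("pics/w12.png",c["image"][:,:,::-1])
s=r.get_state();print(s['tcp_pos'],s['eef_rot'],s['gripper_width'])
W=cloud(c)
p=near(W,(.4755,-.088),.05,.099,.112); print("rim",len(p),circ(p,.024))
for d in spotter.regions_of("wrist","square_board")[:1]:
    m=d["mask"].astype(np.uint8); cs,_=cv2.findContours(m,cv2.RETR_EXTERNAL,cv2.CHAIN_APPROX_NONE)
    h=cv2.convexHull(max(cs,key=cv2.contourArea)); Q=np.array([ray(c,u,v,.016) for u,v in h[:,0]],np.float32)*1000
    print(d["p"],cv2.minAreaRect(Q))
for d in spotter.regions_of("wrist","round_bat")[:2]: print(d["p"],d["mask"].sum())
plan(.6215,-.0015,.26,-90)
E
```

```text
[ 0.4763763  -0.08764689  0.29342675] [-1.79694734e+02  3.40489872e-02 -8.96443396e+01] 0.08745910704020021
rim 432 (array([ 0.4751, -0.0876,  0.024 ]), np.float64(0.0013))
0.79 ((476.119140625, -86.04206848144531), (113.42243957519531, 113.67534637451172), 6.575108051300049)
0.61 2019
shift [-0.0852 -0.1471  0.0301  0.0059] rows>= 2.8
```

View pics/w12.png

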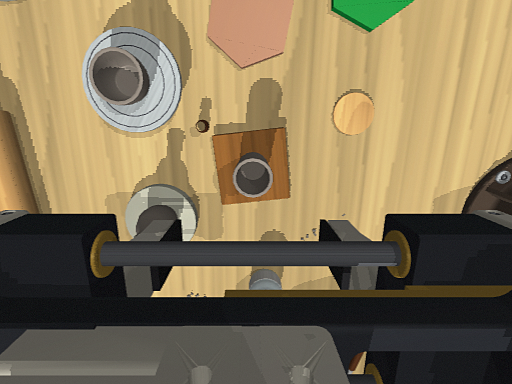

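Emit:
{"fn": "step_arm", "kwargs": {"motion": [[0.0876,-0.03,-0.05,0,0],[0.0876,-0.06,-0.1,0.01,0],[0.0876,-0.085,-0.147,0.03,0],[0.0876,-0.085,-0.147,0.03,0],[0.0876,-0.085,-0.147,0.03,0]]}}

```text
time_s: 23.7
tcp_pos: [0.621, -0.0019, 0.2585]
eef_rot: [179.8, -0.1, -89.6]
contact_force: [1.3, -0.8, 0.4]
gripper_width: 0.0877
```

```bash
python3 - <<'E'
from h import *
for i in range(2): c=capture("wrist")
cv2.imwrite("pics/w13.png",c["image"][:,:,::-1])
s=r.get_state();print(s['tcp_pos'],s['eef_rot'])
W=cloud(c)
p=near(W,(.6215,-.0015),.03,.118,.132); print("lip",len(p),circ(p,.0125),p.min(0),p.max(0),(p.min(0)+p.max(0))/2)
p=near(W,(.6215,-.0015),.04,.045,.065); print("belly",len(p),circ(p,.03) if len(p)>9 else 0)
for d in spotter.regions_of("wrist","round_bat")[:1]:
    m=d["mask"].astype(np.uint8); cs,_=cv2.findContours(m,cv2.RETR_EXTERNAL,cv2.CHAIN_APPROX_NONE)
    h=cv2.convexHull(max(cs,key=cv2.contourArea)); Q=np.array([ray(c,u,v,.02) for u,v in h[:,0]],np.float32)*1000
    print(d["p"],cv2.minEnclosingCircle(Q),circ(Q/1000,.06),circ(Q/1000),cv2.boundingRect(h))
E
```

```text
[ 0.6210831  -0.00230876  0.26058856] [ 1.79985500e+02 -7.63571630e-03 -8.96730927e+01]
lip 197 (array([ 0.6292, -0.0102,  0.0125]), np.float64(0.0035)) [ 0.61460556 -0.01214011  0.11857208] [0.63053752 0.00707816 0.12912474] [ 0.62257154 -0.00253097  0.12384841]
belly 230 (array([0.6226, 0.0011, 0.03  ]), np.float64(0.0011))
0.62 ((629.0343017578125, 3.399125337600708), 60.25823211669922) (array([0.629 , 0.0032, 0.06  ]), np.float64(0.0008)) (array([0.6289, 0.0033, 0.0592]), np.float64(0.0004)) (204, 132, 82, 82)
```

View pics/w13.png

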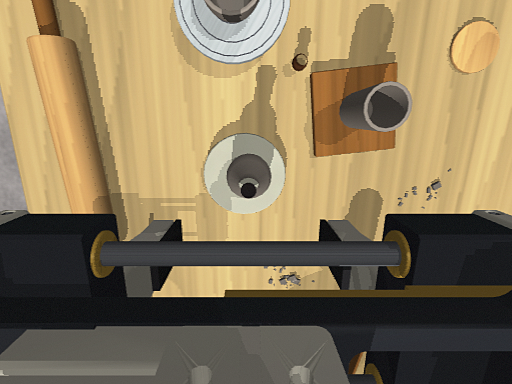

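Emit:
{"fn": "step_arm", "kwargs": {"motion": [[0.07,-0.001,-0.001,0.05,0],[0.06,-0.001,-0.001,0.1,0],[0.06,-0.001,-0.001,0.14,0],[0.06,-0.001,-0.001,0.154,0],[0.06,-0.001,-0.001,0.154,0]]}}

```text
time_s: 24.48
tcp_pos: [0.6228, -0.0011, 0.1072]
eef_rot: [-180.0, -0.0, -89.7]
contact_force: [0.4, -0.1, 0.6]
gripper_width: 0.0601
```

Emit:
{"fn": "step_arm", "kwargs": {"motion": [[0.015,0,0,0,0],[0.015,0,0,0,0],[0.015,0,0,0,0],[0.015,0,0,0,0],[0.015,0,0,0,0]], "newtons": 20}}

```text
time_s: 25.1
tcp_pos: [0.6231, -0.0007, 0.1071]
eef_rot: [-179.9, 0.0, -89.6]
contact_force: [-0.0, -0.0, 3.3]
gripper_width: 0.0261
```

```bash
python3 - <<'E'
from h import *
c=capture("scene")
s=r.get_state();print(s['tcp_pos'],s['eef_rot'],s['gripper_width'],s['contact_force'])
cv2.imwrite("pics/c14.png",cv2.resize(c["image"][120:270,230:400],None,fx=4,fy=4)[:,:,::-1])
E
```

```text
[ 0.62310567 -0.00075378  0.1070655 ] [-1.79952340e+02  2.14450084e-04 -8.96426285e+01] 0.02609559022441639 [0.40226947 0.24382867 3.2821132 ]
```

View pics/c14.png

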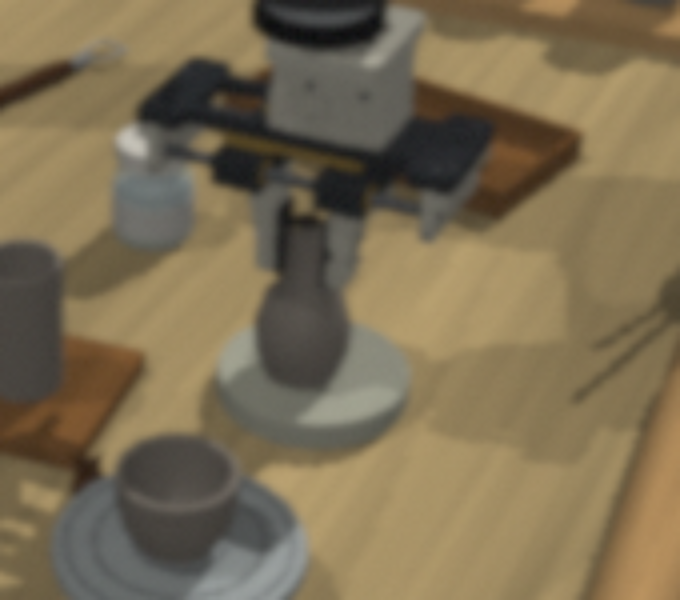

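Emit:
{"fn": "step_arm", "kwargs": {"motion": [[0.04,0,0,0,0],[0.04,0,0,-0.002,0],[0.04,0,0,-0.004,0],[0.04,0,0,-0.004,0]]}}

```text
time_s: 25.65
tcp_pos: [0.6228, -0.0008, 0.1107]
eef_rot: [-180.0, 0.0, -89.7]
contact_force: [0.7, -0.4, -0.1]
gripper_width: 0.0403
```

Emit:
{"fn": "step_arm", "kwargs": {"motion": [[0.015,0,0,0,0],[0.015,0,0,0,0],[0.015,0,0,0,0],[0.015,0,0,0,0]], "newtons": 20}}

```text
time_s: 26.15
tcp_pos: [0.6228, -0.0008, 0.1105]
eef_rot: [-180.0, -0.0, -89.7]
contact_force: [1.0, -0.3, -0.1]
gripper_width: 0.026
```

Emit:
{"fn": "step_arm", "kwargs": {"motion": [[0.015,0,0,-0.01,0],[0.015,0,0,-0.03,0],[0.015,0,0,-0.05,0],[0.015,0,0,-0.05,0]]}}

```text
time_s: 26.65
tcp_pos: [0.6237, -0.0006, 0.1625]
eef_rot: [-179.8, 0.0, -89.6]
contact_force: [0.5, 0.1, -2.7]
gripper_width: 0.0262
```

```bash
python3 - <<'E'
from h import *
c=capture("scene")
s=r.get_state();print(s['tcp_pos'],s['eef_rot'],s['gripper_width'],s['contact_force'])
I=c["image"][100:270,230:400]
c=capture("side")
cv2.imwrite("pics/c15.png",cv2.resize(np.hstack([I,c["image"][100:270,140:310]]),None,fx=2.3,fy=3)[:,:,::-1])
E
```

```text
[ 0.62285892 -0.00067659  0.16114813] [-1.79930554e+02  3.71609546e-02 -8.96642324e+01] 0.02606576839837622 [-0.45994951 -0.772463   -2.41664062]
```

View pics/c15.png

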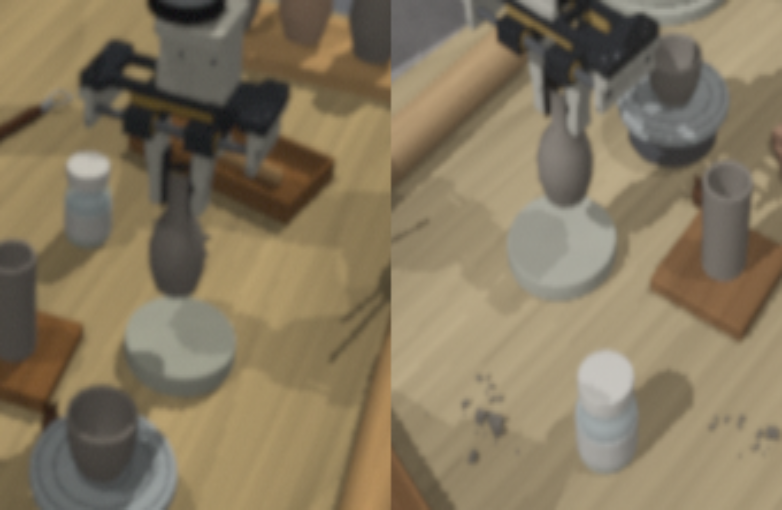

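Emit:
{"fn": "step_arm", "kwargs": {"motion": [[0.015,0.01,0.005,-0.04,0],[0.015,0.06,0.029,-0.055,0],[0.015,0.11,0.054,-0.055,0],[0.015,0.16,0.078,-0.055,0],[0.015,0.21,0.102,-0.055,0]]}}

```text
time_s: 27.38
tcp_pos: [0.5205, -0.2127, 0.2146]
eef_rot: [179.9, 0.0, -89.6]
contact_force: [0.6, -1.0, -2.1]
gripper_width: 0.0259
```

Emit:
{"fn": "step_arm", "kwargs": {"motion": [[0.015,0.045,0.022,0,0],[0.015,0.075,0.037,0,0],[0.015,0.0855,0.042,0.02,0],[0.015,0.0855,0.042,0.05,0],[0.015,0.0855,0.042,0.07,0]]}}

```text
time_s: 28.0
tcp_pos: [0.479, -0.297, 0.1431]
eef_rot: [179.8, 0.1, -89.7]
contact_force: [0.4, 0.2, -2.4]
gripper_width: 0.026
```

Emit:
{"fn": "step_arm", "kwargs": {"motion": [[0.015,0,0,0.015,0],[0.015,0,0,0.027,0],[0.015,0,0,0.03,0],[0.015,0,0,0.03,0],[0.015,0,0,0.03,0]]}}

```text
time_s: 28.62
tcp_pos: [0.481, -0.2973, 0.1163]
eef_rot: [-179.9, -0.0, -89.6]
contact_force: [-0.3, -0.7, -1.6]
gripper_width: 0.0265
```

```bash
python3 - <<'E'
from h import *
c=capture("scene")
s=r.get_state();print(s['tcp_pos'],s['eef_rot'],s['gripper_width'],s['contact_force'])
I=c["image"][170:320,110:280]
c=capture("side")
cv2.imwrite("pics/c16.png",cv2.resize(np.hstack([I,c["image"][70:220,250:420]]),None,fx=2.3,fy=3)[:,:,::-1])
E
```

```text
[ 0.48095439 -0.29725423  0.11624418] [-1.79929366e+02 -1.94949112e-02 -8.96474436e+01] 0.025911466344531574 [ 0.09497561 -0.07428171 -2.16195657]
```

View pics/c16.png

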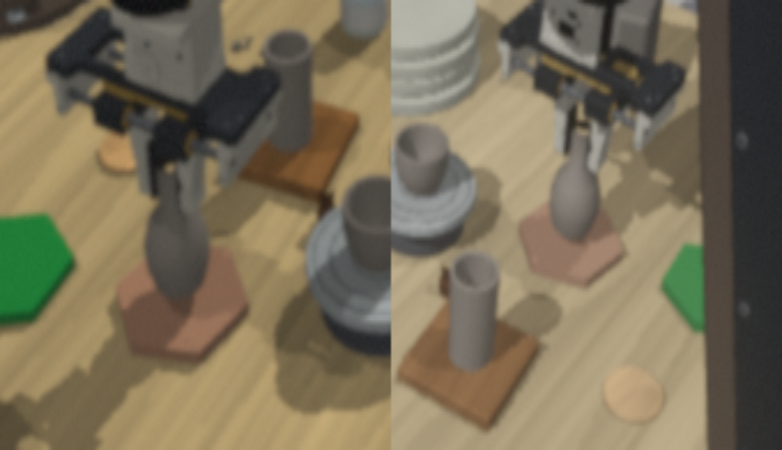

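Centred above the terracotta tile; lower ~13 mm to contact.

Emit:
{"fn": "step_arm", "kwargs": {"motion": [[0.015,0,0,0.006,0],[0.015,0,0,0.0115,0],[0.015,0,0,0.0115,0],[0.015,0,0,0.0115,0]]}}

```text
time_s: 29.22
tcp_pos: [0.4805, -0.2972, 0.104]
eef_rot: [180.0, -0.0, -89.7]
contact_force: [-0.6, 0.3, -2.2]
gripper_width: 0.026
```

Emit:
{"fn": "step_arm", "kwargs": {"motion": [[0.015,0,0,0.0015,0],[0.015,0,0,0.0015,0],[0.015,0,0,0.0015,0]]}}

```text
time_s: 29.6
tcp_pos: [0.4806, -0.2972, 0.1027]
eef_rot: [-180.0, -0.0, -89.7]
contact_force: [-0.0, -0.2, -1.1]
gripper_width: 0.0263
```

Emit:
{"fn": "step_arm", "kwargs": {"motion": [[0.015,0,0,0.001,0],[0.015,0,0,0.001,0],[0.015,0,0,0.001,0]]}}

```text
time_s: 29.98
tcp_pos: [0.4811, -0.2974, 0.1026]
eef_rot: [-179.9, -0.0, -89.6]
contact_force: [-1.3, 1.1, 6.1]
gripper_width: 0.0258
```

Emit:
{"fn": "step_arm", "kwargs": {"motion": [[0.015,0,0,-0.0005,0],[0.035,0,0,-0.0005,0],[0.06,0,0,-0.0005,0],[0.07,0,0,-0.0005,0],[0.07,0,0,-0.0005,0]]}}

```text
time_s: 30.6
tcp_pos: [0.4804, -0.2972, 0.1019]
eef_rot: [180.0, 0.0, -89.7]
contact_force: [-1.2, -1.0, -0.1]
gripper_width: 0.0594
```

Emit:
{"fn": "step_arm", "kwargs": {"motion": [[0.07,0,0,-0.03,0],[0.0876,0,0,-0.08,0],[0.0876,0,0,-0.13,0],[0.0876,0,0,-0.15,0],[0.0876,0,0,-0.15,0]]}}

```text
time_s: 31.22
tcp_pos: [0.4813, -0.2974, 0.254]
eef_rot: [-179.8, -0.1, -89.6]
contact_force: [0.8, 0.1, -0.4]
gripper_width: 0.0874
```

```bash
python3 - <<'E'
from h import *
for i in range(2): c=capture("wrist")
cv2.imwrite("pics/w17.png",c["image"][:,:,::-1])
s=r.get_state();print(s['tcp_pos'],s['eef_rot'],s['gripper_width'])
W=cloud(c)
p=near(W,(.481,-.297),.04,.04,.06); print("belly",len(p),circ(p,.03) if len(p)>9 else 0)
p=near(W,(.642,-.209),.05,.085,.1); print("bowl rim",len(p),circ(p,.0305) if len(p)>9 else 0)
for d in spotter.regions_of("wrist","hex_tile")[:2]:
    m=d["mask"].astype(np.uint8); cs,_=cv2.findContours(m,cv2.RETR_EXTERNAL,cv2.CHAIN_APPROX_NONE)
    h=cv2.convexHull(max(cs,key=cv2.contourArea)); Q=np.array([ray(c,u,v,.012) for u,v in h[:,0]],np.float32)*1000
    M=cv2.moments(Q.reshape(-1,1,2)); print(d["p"],M["m10"]/M["m00"],M["m01"]/M["m00"])
plan(.642,-.209,.25,-90)
E
```

```text
[ 0.48015751 -0.29693983  0.25145044] [ 1.79972645e+02  3.08559658e-02 -8.96665843e+01] 0.08779895880405081
belly 293 (array([ 0.4802, -0.2936,  0.03  ]), np.float64(0.0015))
bowl rim 117 (array([ 0.6189, -0.264 ,  0.0305]), np.float64(0.0017))
0.86 480.76042857802236 -296.79103716538043
0.86 313.0791605778195 -348.60566052179644
shift [-0.087  -0.1626  0.001   0.0058] rows>= 3.0
```

View pics/w17.png

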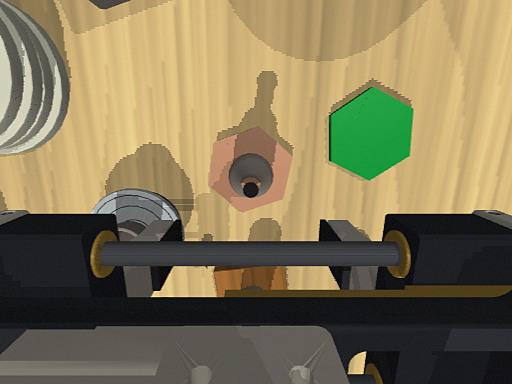

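Emit:
{"fn": "step_arm", "kwargs": {"motion": [[0.0876,-0.03,-0.056,0,0],[0.0876,-0.06,-0.11,0,0],[0.0876,-0.087,-0.162,0,0],[0.0876,-0.087,-0.162,0,0],[0.0876,-0.087,-0.162,0,0]]}}

```text
time_s: 32.0
tcp_pos: [0.6415, -0.2089, 0.2501]
eef_rot: [179.8, 0.0, -89.6]
contact_force: [0.4, 0.4, 0.6]
gripper_width: 0.0871
```

```bash
python3 - <<'E'
from h import *
for i in range(2): c=capture("wrist")
s=r.get_state();print(s['tcp_pos'],s['eef_rot'])
W=cloud(c)
p=near(W,(.642,-.209),.05,.085,.1); print("bowl rim",len(p),circ(p,.0305),p.min(0),p.max(0))
plan(.642,-.209,.079,-90)
E
```

```text
[ 0.64110316 -0.20966438  0.25149955] [ 1.79931362e+02  1.56550723e-03 -8.96876796e+01]
bowl rim 772 (array([ 0.6416, -0.2089,  0.0305]), np.float64(0.0014)) [ 0.6095705  -0.24058581  0.08500676] [ 0.67359075 -0.1759226   0.09293774]
shift [-0.0007 -0.0009  0.1725  0.0055] rows>= 2.8
```

Emit:
{"fn": "step_arm", "kwargs": {"motion": [[0.0876,0,0,0.05,0],[0.0876,0,0,0.1,0],[0.0876,0,0,0.15,0],[0.0876,0,0,0.173,0],[0.0876,0,0,0.173,0]]}}

```text
time_s: 32.72
tcp_pos: [0.64, -0.2099, 0.0775]
eef_rot: [179.8, 0.0, -89.7]
contact_force: [-0.3, -0.5, 0.7]
gripper_width: 0.0878
```

Emit:
{"fn": "step_arm", "kwargs": {"motion": [[0.055,0,0,0,0],[0.055,0,0,0,0],[0.055,0,0,0,0],[0.055,0,0,0,0],[0.055,0,0,0,0]], "newtons": 15}}

```text
time_s: 33.35
tcp_pos: [0.6426, -0.2093, 0.0806]
eef_rot: [-179.9, -0.0, -89.6]
contact_force: [-0.8, 0.7, 6.5]
gripper_width: 0.0656
```

Emit:
{"fn": "step_arm", "kwargs": {"motion": [[0.055,0,0,-0.01,0],[0.055,0,0,-0.04,0],[0.055,0,0,-0.07,0],[0.055,0,0,-0.08,0],[0.055,0,0,-0.08,0]]}}

```text
time_s: 33.98
tcp_pos: [0.6421, -0.2091, 0.1594]
eef_rot: [-179.9, 0.0, -89.7]
contact_force: [-0.0, -0.5, -2.0]
gripper_width: 0.0653
```

```bash
python3 - <<'E'
from h import *
for n in ("scene","side"):
    c=capture(n); W=cloud(c)
    b=.002 if n=="scene" else -.0005
    p=near(W,(.628,.004),.075,.02+b-.003,.02+b+.003)
    q=p[:,:2].astype(np.float32)*1000; h=cv2.convexHull(q); M=cv2.moments(h)
    print(n,len(p),"centroid",round(M["m10"]/M["m00"],1),round(M["m01"]/M["m00"],1),cv2.minEnclosingCircle(h),circ(h[:,0]/1000,.0595))
    for d in spotter.regions_of(n,"round_bat")[:1]:
        print(d["p"],d["mask"].sum())
s=r.get_state();print(s['tcp_pos'],s['eef_rot'],s['gripper_width'],s['contact_force'])
plan(.628,.0035,.16,-90)
E
```

```text
scene 625 centroid 645.0 0.7 ((632.775634765625, 1.7053415775299072), 59.79426574707031) (array([0.6285, 0.0008, 0.0595]), np.float64(0.0046))
0.76 796
side 1128 centroid 627.2 4.7 ((628.1436157226562, 4.365297794342041), 61.71192169189453) (array([0.627 , 0.0047, 0.0595]), np.float64(0.0008))
0.64 424
[ 0.64120814 -0.20908783  0.15748575] [ 1.79861165e+02  2.30573724e-02 -8.96698426e+01] 0.06529642741025928 [-0.07294415  0.08336601 -1.36808314]
shift [-0.2127  0.012  -0.0025  0.0058] rows>= 3.4
```

Emit:
{"fn": "step_arm", "kwargs": {"motion": [[0.055,-0.055,0.003,0,0],[0.055,-0.11,0.006,0,0],[0.055,-0.165,0.009,0,0],[0.055,-0.213,0.0125,0.03,0],[0.055,-0.213,0.0125,0.07,0]]}}

```text
time_s: 34.8
tcp_pos: [0.6287, 0.0072, 0.0888]
eef_rot: [-179.9, 0.0, -89.4]
contact_force: [1.0, -0.9, -2.0]
gripper_width: 0.0659
```

Emit:
{"fn": "step_arm", "kwargs": {"motion": [[0.055,0,0,0.015,0],[0.055,0,0,0.025,0],[0.055,0,0,0.025,0],[0.055,0,0,0.025,0]]}}

```text
time_s: 35.3
tcp_pos: [0.629, 0.0033, 0.0652]
eef_rot: [-179.9, 0.0, -89.7]
contact_force: [0.1, -0.8, -0.6]
gripper_width: 0.0655
```

```bash
python3 - <<'E'
from h import *
c=capture("scene")
s=r.get_state();print(s['tcp_pos'],s['eef_rot'],s['gripper_width'],s['contact_force'])
I=c["image"][120:270,230:400]
c=capture("side")
cv2.imwrite("pics/c18.png",cv2.resize(np.hstack([I,c["image"][100:250,140:310]]),None,fx=2.3,fy=3)[:,:,::-1])
E
```

```text
[0.62901268 0.00339161 0.0652596 ] [-1.79890578e+02  2.25637196e-02 -8.96907833e+01] 0.06555907241026389 [ 0.91448419 -0.80764019 -1.284482  ]
```

View pics/c18.png

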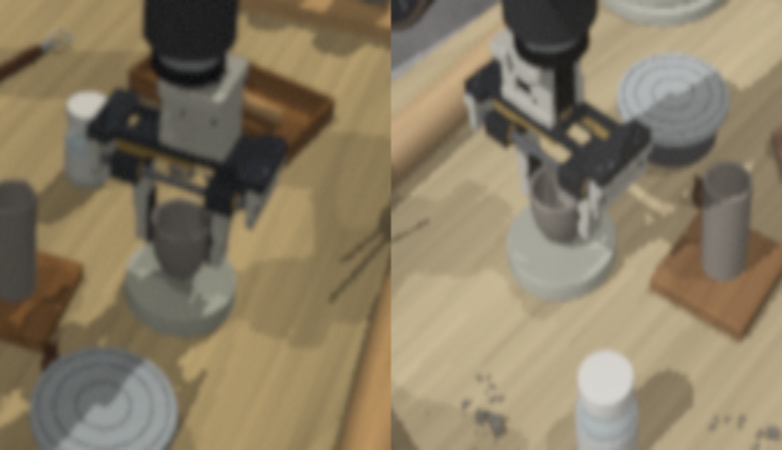

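Good; lower ~10 mm.

Emit:
{"fn": "step_arm", "kwargs": {"motion": [[0.055,0,0.0005,0.005,0],[0.055,0,0.0005,0.0085,0],[0.055,0,0.0005,0.0085,0],[0.055,0,0.0005,0.0085,0]]}}

```text
time_s: 35.9
tcp_pos: [0.6277, 0.0035, 0.0559]
eef_rot: [-180.0, -0.0, -89.6]
contact_force: [-1.4, -1.9, 4.9]
gripper_width: 0.0655
```

Emit:
{"fn": "step_arm", "kwargs": {"motion": [[0.055,0,0,0.0015,0],[0.055,0,0,0.0015,0],[0.055,0,0,0.0015,0]]}}

```text
time_s: 36.28
tcp_pos: [0.6276, 0.0031, 0.0554]
eef_rot: [-180.0, -0.0, -89.6]
contact_force: [-4.5, -3.9, 13.9]
gripper_width: 0.0657
```

Emit:
{"fn": "step_arm", "kwargs": {"motion": [[0.055,0,0,-0.001,0],[0.07,0,0,-0.001,0],[0.0876,0,0,-0.001,0],[0.0876,0,0,-0.001,0],[0.0876,0,0,-0.001,0]]}}

```text
time_s: 36.9
tcp_pos: [0.6277, 0.0039, 0.0548]
eef_rot: [180.0, 0.0, -89.7]
contact_force: [-0.5, 0.4, -0.8]
gripper_width: 0.0868
```

Emit:
{"fn": "step_arm", "kwargs": {"motion": [[0.0876,0,0,-0.03,0],[0.0876,0,0,-0.08,0],[0.0876,0,0,-0.14,0],[0.0876,0,0,-0.2,0],[0.0876,0,0,-0.2,0]]}}

```text
time_s: 37.52
tcp_pos: [0.6303, 0.004, 0.2612]
eef_rot: [-179.4, 0.1, -89.6]
contact_force: [0.3, 0.7, -0.7]
gripper_width: 0.0873
```

```bash
python3 - <<'E'
from h import *
for i in range(2): c=capture("wrist")
W=cloud(c)
p=near(W,(.628,.004),.05,.058,.075); print("bowl rim",circ(p,.0305))
for d in spotter.regions_of("wrist","round_bat")[:1]:
    m=d["mask"].astype(np.uint8); cs,_=cv2.findContours(m,cv2.RETR_EXTERNAL,cv2.CHAIN_APPROX_NONE)
    h=cv2.convexHull(max(cs,key=cv2.contourArea)); Q=np.array([ray(c,u,v,.02) for u,v in h[:,0]],np.float32)*1000
    print("bat",d["p"],circ(Q/1000,.06))
s=r.get_state();print(s['tcp_pos'],s['gripper_width'])
for n in ("scene","side"):
    c=capture(n); cv2.imwrite(f"pics/{n}19.png",c["image"][:,:,::-1]); W=cloud(c)
    for nm,xy,rad,z0,z1,R in [("tumbler",(.475,-.088),.045,.04,.09,.0245),("vasebelly",(.48,-.297),.05,.037,.057,.030),("neck",(.48,-.297),.03,.082,.106,.012),("jar",(.452,.13),.05,.02,.06,.029)]:
        p=near(W,xy,rad,z0,z1); print(n,nm,len(p),circ(p,R) if len(p)>9 else 0)
    for l in ["bowl","tumbler","vase","loop_tool","round_bat","square_board","hex_tile"]:
        print(l,[(np.round(d["location"],3).tolist(),round(d["p"],2)) for d in spotter.tip_of(n,l)][:2])
E
```

```text
bowl rim (array([0.627 , 0.0033, 0.0305]), np.float64(0.0014))
bat 0.76 (array([0.6287, 0.0036, 0.06  ]), np.float64(0.0007))
[0.62718553 0.0037762  0.25438178] 0.0874592280874213
scene tumbler 378 (array([ 0.4738, -0.0887,  0.0245]), np.float64(0.0013))
scene vasebelly 232 (array([ 0.478 , -0.2959,  0.03  ]), np.float64(0.0012))
scene neck 113 (array([ 0.4788, -0.2967,  0.012 ]), np.float64(0.0009))
scene jar 277 (array([0.4485, 0.131 , 0.029 ]), np.float64(0.0022))
bowl [([0.626, -0.002, 0.021], 0.85)]
tumbler [([0.476, -0.089, 0.019], 0.65)]
vase [([0.48, -0.299, 0.016], 0.62)]
loop_tool [([0.58, 0.336, 0.012], 0.59)]
round_bat [([0.633, 0.004, 0.004], 0.93), ([0.583, 0.333, 0.009], 0.2)]
square_board [([0.477, -0.087, -0.001], 0.59)]
hex_tile [([0.481, -0.297, -0.002], 0.95), ([0.31, -0.35, -0.001], 0.7)]
side tumbler 396 (array([ 0.4741, -0.087 ,  0.0245]), np.float64(0.0014))
side vasebelly 156 (array([ 0.4804, -0.2983,  0.03  ]), np.float64(0.0015))
side neck 69 (array([ 0.4791, -0.2968,  0.012 ]), np.float64(0.0012))
side jar 371 (array([0.4516, 0.1295, 0.029 ]), np.float64(0.0018))
bowl [([0.627, 0.003, 0.025], 0.59)]
tumbler [([0.472, -0.09, 0.016], 0.68)]
vase [([0.477, -0.299, 0.017], 0.92), ([0.645, -0.211, 0.001], 0.45)]
loop_tool [([0.581, 0.335, 0.01], 0.58), ([0.63, 0.003, -0.001], 0.54)]
round_bat [([0.627, 0.003, 0.001], 0.83)]
square_board [([0.483, -0.084, -0.002], 0.97)]
hex_tile [([0.486, -0.3, 0.0], 0.95), ([0.309, -0.346, -0.0], 0.59)]
```

View pics/scene19.png

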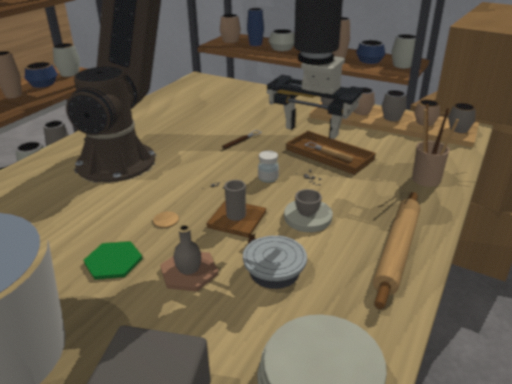

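View pics/side19.png

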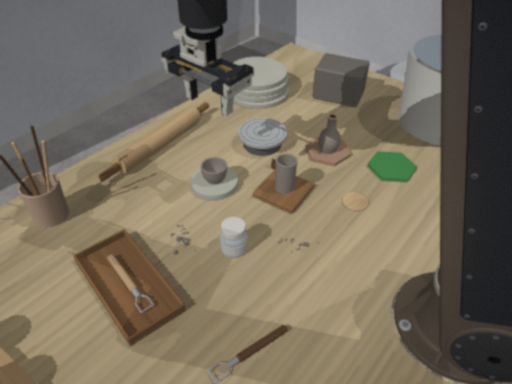

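```bash
python3 -c "
from plant import workorder
print(workorder.close_job())"
```

```text
the job is handed in; nothing more can be done
None
```

The job is done and handed in, with the last reading at about 37.5 s against the 115 s limit. I laid the loop tool flat in the tray. I then parked the bowl on the cleared wheel, moved the tumbler to the square board and the vase to the terracotta six-sided tile. Last, I set the bowl on the round bat.

**Pots:** the last pictures show all three standing upright, at these distances from the middle of their places:
- The bowl is about 2 mm off.
- The tumbler is about 2 mm off.
- The vase is about 1–2 mm off.

The cameras disagreed by 2–4 mm on some of these. Some of the trained networks' own points differed more: the side camera's put the tumbler and vase up to about 11 mm from their board and tile centres. I relied on the measured shapes.

**Other checks:**
- **Loop tool:** it lies inside the tray.
- **Glaze jar:** it measured within 1 mm of its first position from both cameras.
- **Forces:** they stayed at or below about 15 N in the readings.
- **Gripper:** it ended open, about 20 cm above the bat and touching nothing.

**Regrips:** I regripped the loop tool and the vase before lifting them. The vase's neck read 26 mm where 24 mm is listed, but it lifted straight and did not slip.

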